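Set up the vacuum picking deck

TASK

First pull the black vent knob on the grey valve box fully out, so the vacuum deck lets go; park both aluminium keepers by hanging them over the rail like saddles, and draw every dish from the rear of the deck forward until it touches the front stop, pressing gently on its lid and pulling, never lifting or tipping it. With the keepers still parked and all dishes at the stop, push the knob fully back in, and only then stand both keepers upright on the deck behind the row of dishes, clear of the rim. Leave the other things on the bench alone.

Things in the scene. Friction and masses are not known exactly. Their poses are not given: they have to be found in the camera images.
- deck: fixed grey tray-like deck, 236 mm (x) by 346 mm (y), origin on the bench (z=0) under its middle, its +x points away from the robot. Deck surface at z=20 mm. A rim stands 10 mm above the deck surface on all four sides: inner face of the front stop at x=-105 mm, of the rear wall at x=+115 mm, of the side walls at y=+-165 mm. A dish that touches the front stop has its centre at x=-60.5 mm in this frame. Faint round marks show the three lanes (y=-110, 0, +110 mm).
- dish_0: closed agar dish with lid, a flat round disc 89 mm in diameter and 15 mm high (too wide for a gripper), origin at the centre of its underside; yellowish filling. Starts at the rear of the deck. Light (about 50 g); slides on the deck when pressed on its hard flat top with about 5 to 10 N and drawn; touch down slowly (1 cm/s) and keep that push on, as a finger slips on it below about 4 N. May be absent.
- dish_1: closed agar dish with lid, a flat round disc 89 mm in diameter and 15 mm high (too wide for a gripper), origin at the centre of its underside; reddish filling. Starts at the rear of the deck. Light (about 50 g); slides on the deck when pressed on its hard flat top with about 5 to 10 N and drawn; touch down slowly (1 cm/s) and keep that push on, as a finger slips on it below about 4 N. May be absent.
- dish_2: closed agar dish with lid, a flat round disc 89 mm in diameter and 15 mm high (too wide for a gripper), origin at the centre of its underside; yellowish filling. Starts at the rear of the deck. Light (about 50 g); slides on the deck when pressed on its hard flat top with about 5 to 10 N and drawn; touch down slowly (1 cm/s) and keep that push on, as a finger slips on it below about 4 N. May be absent.
- keeper_0: keeper: loose inverted-U saddle of bare aluminium with a black grip fin on top. Origin at the centre of its underside (between the feet of its legs), z up. 44 mm along its x, 66 mm along its y, channel runs along y, open below and at both ends, 36 mm clear width between the two 4 mm legs. Underside of its top plate at z=46 mm, upper face at 50 mm; fin 12 mm thick (x), 50 mm long (y), from z=50 to 76 mm. 140 g. Starts standing on the deck in front of the dishes.
- keeper_1: keeper: loose inverted-U saddle of bare aluminium with a black grip fin on top. Origin at the centre of its underside (between the feet of its legs), z up. 44 mm along its x, 66 mm along its y, channel runs along y, open below and at both ends, 36 mm clear width between the two 4 mm legs. Underside of its top plate at z=46 mm, upper face at 50 mm; fin 12 mm thick (x), 50 mm long (y), from z=50 to 76 mm. 140 g. Starts standing on the deck in front of the dishes.
- rail: fixed parking rail left or right of the deck: bar of 12 mm diameter, 190 mm long along its y, on 14 mm posts at y=+-88 mm above a flat base plate 60 x 200 mm. Origin on the bench (z=0) below the middle of the bar; bar axis at z=130 mm, its top at 136 mm. A hung keeper has its origin 90 mm up and its channel along the bar; two fit side by side between the posts (centres near y=+-42 mm).
- valve_box: fixed grey box on the other side of the deck, 80 x 80 mm and 95 mm high, origin at the centre of its underside; its front (with the knob) faces its own -x, toward the robot.
- knob_grip (a point): middle of the black round pull knob, 28 mm in diameter and 24 mm long, its axis along x of the valve box, 70 mm above the bench. 37 mm in front of the box's face when in, 62 mm when out. Free from above.
- vent_knob (a joint): travel of the knob in m: 0 = fully in, 0.025 = fully out, against its end stop (pulled along -x of the valve box). Friction of about 3 N holds it wherever it is left.
- tape_roll: roll of tape, 96 mm across, lying behind the deck; leave alone.
- marker: marker pen, 140 mm long, lying behind the deck; leave alone.
- vial: small capped vial, 23 mm across and 44 mm high, standing behind the deck; leave alone.
Things that resemble listed ones, but are neither listed nor needed, are in the scene too. What is meant by the dish_2 is not green, and is the smaller of those in its own colour.

How it is judged (in metres and radians):
On the way, in this order (a step that is already met when the one before it is completed fails the run):
1. the vent knob is pulled fully out (value of joint vent_knob above 0.021 m), for 0.2 s.
2. with the knob still out, every dish touches the front stop and every keeper hangs on the rail (x of each of dish_0, dish_1, dish_2 in the frame of deck below -0.0545 m and z of each of dish_0, dish_1, dish_2 in the frame of deck below 0.026 m and angle between each of dish_0, dish_1, dish_2's own z axis and vertical below 0.1 rad and x of keeper_0 in the frame of rail between -0.018 and 0.018 m and y of keeper_0 in the frame of rail between -0.1 and 0.1 m and z of keeper_0 in the frame of rail between 0.078 and 0.102 m and angle between each of keeper_0, keeper_1's own z axis and vertical below 0.35 rad and x of keeper_1 in the frame of rail between -0.018 and 0.018 m and y of keeper_1 in the frame of rail between -0.1 and 0.1 m and z of keeper_1 in the frame of rail between 0.078 and 0.102 m and value of joint vent_knob above 0.019 m), for 0.2 s.
3. the knob is pushed fully back in with both keepers still hanging on the rail (x of keeper_0 in the frame of rail between -0.018 and 0.018 m and y of keeper_0 in the frame of rail between -0.1 and 0.1 m and z of keeper_0 in the frame of rail between 0.078 and 0.102 m and angle between each of keeper_0, keeper_1's own z axis and vertical below 0.35 rad and x of keeper_1 in the frame of rail between -0.018 and 0.018 m and y of keeper_1 in the frame of rail between -0.1 and 0.1 m and z of keeper_1 in the frame of rail between 0.078 and 0.102 m and value of joint vent_knob below 0.004 m), for 0.2 s.
At the end, for the whole second after the job is handed in: Every dish present lies flat on the deck within 6 mm of the front stop, both keepers stand upright on the deck behind the dishes (origin between x=0 and 110 mm and within y=+-150 mm of the deck's frame), all at rest, and the knob is in within 4 mm (x of each of dish_0, dish_1, dish_2 in the frame of deck below -0.0545 m and z of each of dish_0, dish_1, dish_2, keeper_0, keeper_1 in the frame of deck below 0.026 m and angle between each of dish_0, dish_1, dish_2's own z axis and vertical below 0.1 rad and x of keeper_0 in the frame of deck between 0 and 0.11 m and y of keeper_0 in the frame of deck between -0.15 and 0.15 m and angle between each of keeper_0, keeper_1's own z axis and vertical below 0.15 rad and x of keeper_1 in the frame of deck between 0 and 0.11 m and y of keeper_1 in the frame of deck between -0.15 and 0.15 m and linear speed of each of dish_0, dish_1, dish_2, keeper_0, keeper_1 below 0.02 m/s and value of joint vent_knob below 0.004 m); the robot touches nothing.
It fails at once if a dish is lifted more than 25 mm off the deck or tipped over 30 degrees (z of any of dish_0, dish_1, dish_2 in the frame of deck above 0.045 m or angle between any of dish_0, dish_1, dish_2's own z axis and vertical above 0.52 rad).
It fails at once if a dish is struck or pressed with more than 120 N (contact force between the fingers and dish_0 above 120 N or contact force between the fingers and dish_1 above 120 N or contact force between the fingers and dish_2 above 120 N).
It fails at once if a bystander (tape roll, marker, vial) is moved more than 30 mm (distance of any of tape_roll, marker, vial from where it was at the start of the episode above 0.03 m).
Of dish_0, dish_1, dish_2 only 2 to 3 are there at a start; the rules pass over those that are not, and their reading is None.
At some moment in a run one of dish_0, dish_1, dish_2 may be knocked a few centimetres aside while the robot is not near it.
Once in a run the grip may slacken for a moment while it holds something.
It also fails if it takes over 208 s, if anything falls off the work surface, if the arm or the gripper's body presses on something with over 40 N, if the wrist force passes 120 N, or if a joint passes its speed limit or range.

ROBOT

A 7-joint arm with a two-finger parallel gripper is mounted at the origin on a cart in front of the work surface, level with it; the furniture and walls round the work are solid. World frame = base frame: x ahead of the robot, y to its left, z up, the work surface at z = 0. Lengths are in m, angles in degrees, forces in N, time in s.
With the tool pointing down it reaches from about 0.35 to 0.9 m from the base axis. Payload 8.1 kg.
Tool frame: the origin (TCP) lies midway between the tips of the shut fingers; the grasp point (between the pads) lies 19 mm behind it; z points along the fingers, x is the direction in which the jaws open and shut, and the axes are right-handed (so a half turn about z gives the same grasp; the last joint's range is limited). The gripper opens to 85 mm and grips with 20 to 120 N. Pads are 22 mm wide; open, the fingers measure 114 mm over their backs; the gripper's body (76 mm by 85 mm) begins 54 mm behind the grasp point. The pads swing forward as they close: fully open they stand 13 mm farther back than shut.
Start: joints at [-74.576, 24.895, 1.432, 90.138, -0.665, 64.973, -4.303], TCP at [0.227, 0.582, 0.231] pointing down, gripper open.
Joint ranges: [-149.89, 149.89], [-25.12, 119.58], [-72.63, 75.52], [4.76, 147.25], [-75.54, 255.54], [6.69, 114.76], [-157.13, 157.13]. Speed limits (degrees/s): [127.2, 127.2, 172.46, 172.46, 180, 180, 180].

INTERFACE

Orientations are given as a 3x3 rotation matrix whose columns are the frame's x, y, z axes.
In Python, from bench import env gives the robot as it stands.
- The arm moves only by the tool play_rows, never from a script. Its argument "deltas" is a list of rows, each an object of numbers: "ax", "ay", "az": the turn, a rotation vector about the tool's x, y, z in rad; "tx", "ty", "tz": the shift along the tool's x, y, z in mm; "fingers": the closure, from -1 (fully open) to 1 (shut). A call has 1 to 20 rows; each row shifts and turns the commanded pose from where the row before left it, along the tool's axes as they then stand; what a row does not reach is not made up. A row lasts 1/8 s, in which the tool goes at most 62.5 mm and 10.7 degrees, less where a joint would pass 70% of its speed; a pose out of reach is approached as far as the arm can. A call with a gripper value outside its range is refused whole. The fingers move at their own pace and stop on an object; "grip_force" is the grip in N (left out, the last holds). Time passes only in rows, so rows that do not move let the fingers close. It gives the time, the measured TCP pose, the force and the opening at its end, in the units of the state.
- env.sense(): the state, without advancing time (a new reading comes with each control period).
- env.camera(name): name is "scene" or "top"; returns the picture (480x640x3 uint8, blue, green, red); there is no depth.
- env.camera_params(name): a dict with "intrinsics" (3x3 intrinsics, pixels), "R" (3x3) and "t" (3): a world point X has camera coordinates R X + t. Camera axes: x right, y down, z forward; pixel columns grow to the right and rows downward; lengths in m; the calibration is good to about 2 mm. A picture is of the moment at which its call begins. camera_params takes no time and is no camera call.
- env.close_job(): hands the job in, once; it reports no verdict.
Trained networks look in the newest picture that a camera, given by its name, has taken for a name from the list of things; names that differ only in an ending like _2 or _b are one class to them, and where a whole thing is asked for, a point or a joint stands for the part that bears it (a point fixed in the world has none). Each returns a list of dicts, best first, with "p" (0 to 1); they miss things now and then, are a little off and sometimes report something else, mostly with a low value. They report only what shows in the picture. A call takes as long as a camera call. They do not tell look-alikes from the thing itself.
- env.find_in(camera, target): "uv" ([column, row] in pixels, amid what is visible of it).
- env.trace(camera, target): "region" (480x640 bool, what is visible of it) and "uv" ([column, row] in pixels, amid what is visible of it).
- env.pinpoint(camera, target): "uv" ([column, row] in pixels: a listed point, or the origin of a listed thing).
The state is a dict: "clock": time; "qpos": joint angles; "qvel": joint speeds; "tau": joint torques, N m; "ee_pos": TCP position; "eef_rot": TCP orientation; "ft_force": force on the tool from outside, world axes, zero at the start; "ft_torque": the same for the moment, N m; "gripper_width": opening from 0.0 (shut) to 1.0 (fully open).
Only numpy, scipy, OpenCV 4.12 (cv2) and the standard library are available. Lean on these libraries where they do the work, as an engineer would, in place of code of your own. Each camera call takes 0.05 s, during which the arm holds its last target. There are 200 camera calls.

## Working session

There is one attempt and no reset: what is moved stays moved. The work goes in short steps, Python scripts to look and compute and a tool call to move; the robot and the scene stay as the last step left them, time stands still between calls to the robot, and variables do not carry over. Pictures are saved under pics/ and viewed, about 12 in all and at most 16, crops included, and the job is handed in when it is done.

Besides the shell and the picture viewer there is one more tool, called after "Call:" in YAML: its name, and indented under it one key for each argument. play_rows: Moves the arm, as the interface text tells. Its arguments: {"type":"object","properties":{"deltas":{"type":"array","items":{"type":"object","properties":{"ax":{"type":"number"},"ay":{"type":"number"},"az":{"type":"number"},"tx":{"type":"number"},"ty":{"type":"number"},"tz":{"type":"number"},"fingers":{"type":"number"}}}},"grip_force":{"type":"number"}},"required":["deltas"]}

```bash
mkdir -p pics; ls; python3 - <<'E'
from bench import env
import cv2,numpy as np
for c in("scene","top"):
    cv2.imwrite(f"pics/{c}0.png",env.camera(c))
    p=env.camera_params(c);print(c,p["intrinsics"],p["R"],p["t"])
    for n in["deck","dish_0","dish_1","keeper_0","rail","valve_box","knob_grip","tape_roll","marker","vial"]:
        print(n,[(np.round(d["uv"]).tolist(),round(d["p"],2)) for d in env.pinpoint(c,n)])
s=env.sense();print(s)
E
```

```text
pics
scene [[437.93892493   0.         326.66493662]
 [  0.         437.93892493 239.78291054]
 [  0.           0.           1.        ]] [[-0.55199667 -0.83375471  0.01235964]
 [-0.51498923  0.32922183 -0.79145378]
 [ 0.65580925 -0.44324494 -0.61110405]] [0.35254205 0.3146491  0.64722111]
deck [([334.0, 256.0], 0.85)]
dish_0 [([279.0, 248.0], 0.9), ([159.0, 280.0], 0.89), ([352.0, 220.0], 0.86), ([299.0, 357.0], 0.72), ([329.0, 256.0], 0.19)]
dish_1 [([279.0, 248.0], 0.9), ([159.0, 280.0], 0.89), ([352.0, 220.0], 0.86), ([299.0, 357.0], 0.72), ([329.0, 256.0], 0.19)]
keeper_0 [([305.0, 271.0], 0.81), ([387.0, 247.0], 0.58)]
rail [([452.0, 223.0], 0.63)]
valve_box [([207.0, 322.0], 0.79)]
knob_grip [([213.0, 322.0], 0.74), ([389.0, 245.0], 0.44)]
tape_roll [([240.0, 232.0], 0.71)]
marker [([304.0, 269.0], 0.69), ([314.0, 204.0], 0.68)]
vial [([207.0, 262.0], 0.54)]
top [[508.34128244   0.         320.22920338]
 [  0.         508.34128244 240.70432731]
 [  0.           0.           1.        ]] [[-0.02030419 -0.99969856 -0.01380308]
 [-0.98441841  0.02240196 -0.17440913]
 [ 0.17466577
[... 698 characters left out ...]
417686,  64.97365013,  -4.30262023]), 'qvel': array([-0.01734838, -0.04416263, -0.07342438, -0.01644684,  0.04993641,
        0.01541793, -0.04845489]), 'tau': array([-1.36299055e-03, -6.70289397e+01,  1.02346145e+00, -3.16575587e+01,
        1.54621265e-02,  2.03893374e-03,  4.11681731e-05]), 'ee_pos': array([0.22708486, 0.58232028, 0.23133534]), 'eef_rot': array([[ 3.63347069e-01,  9.31653855e-01,  3.61919979e-05],
       [ 9.31653854e-01, -3.63347070e-01,  5.97774515e-05],
       [ 6.88421496e-05,  1.19984525e-05, -9.99999998e-01]]), 'ft_force': array([ 0.04466106, -0.06923904,  0.03713489]), 'ft_torque': array([-0.00616876, -0.02710416, -0.02915334]), 'gripper_width': 0.9959926509166069}
```

View pics/scene0.png

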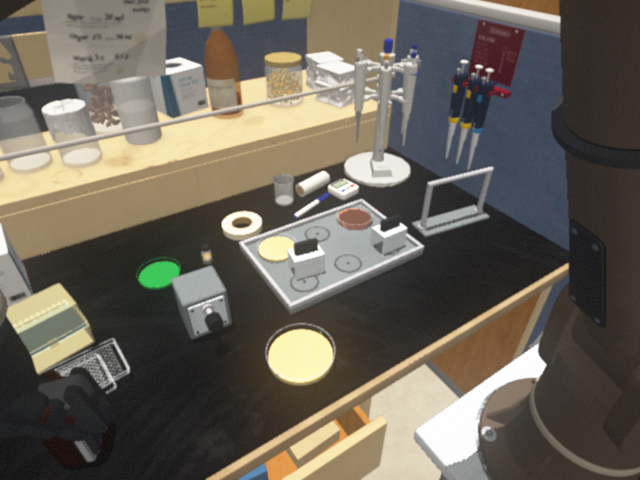

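View pics/top0.png

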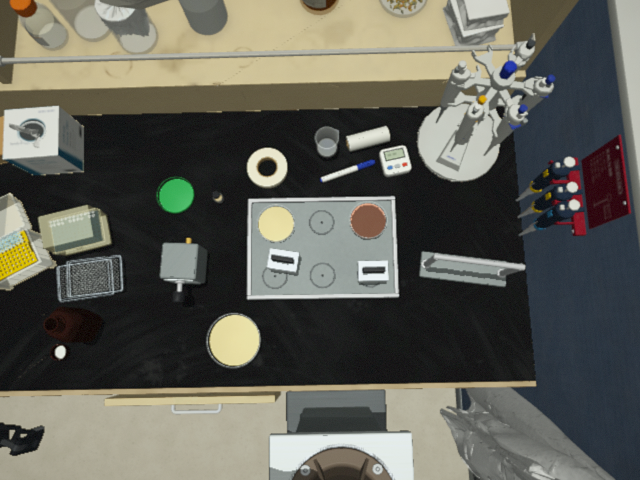

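```bash
cat > h.py <<'E'
from bench import env
import cv2,numpy as np
from scipy.optimize import minimize
P={c:env.camera_params(c) for c in("scene","top")}
def proj(c,X):
    p=P[c];q=np.atleast_2d(X)@np.array(p["R"]).T+p["t"];q=q@np.array(p["intrinsics"]).T
    return q[:,:2]/q[:,2:]
def ray(c,uv,z):
    p=P[c];R=np.array(p["R"]);o=-R.T@p["t"];d=R.T@np.linalg.inv(p["intrinsics"])@[*uv,1]
    return o+d*(z-o[2])/d[2]
def box(x0,x1,y0,y1,z0,z1): return np.array([[x,y,z] for x in(x0,x1) for y in(y0,y1) for z in(z0,z1)])/1e3
def cyl(r,z0,z1): 
    a=np.linspace(0,2*np.pi,40); return np.array([[r*np.cos(t),r*np.sin(t),z] for t in a for z in(z0,z1)])/1e3
kx=np.array([[x,r*np.cos(t),70+r*np.sin(t)] for x,r in((-89,14),(-65,14)) for t in np.linspace(0,6.3,20)])/1e3
ks=np.array([[x,r*np.cos(t),70+r*np.sin(t)] for x,r in((-65,5),(-40,5)) for t in np.linspace(0,6.3,20)])/1e3
M={"deck":[box(-118,118,-173,173,0,30)],"dish":[cyl(44.5,0,15)],
"keeper":[box(-22,22,-33,33,0,50),box(-6,6,-25,25,50,76)],
"rail":[box(-30,30,-100,100,0,6),box(-6,6,-95,95,124,136),box(-7,7,-95,-81,0,130),box(-7,7,81,95,0,130)],
"valve_box":[box(-40,40,-40,40,0,95),kx,ks]}
def W(pts,pose,z):
    x,y,a=pose;c,s=np.cos(a),np.sin(a)
    return pts@np.array([[c,s,0],[-s,c,0],[0,0,1]])+[x,y,z]
def render(c,kind,pose,z,S=4):
    m=np.zeros((480*S,640*S),np.uint8)
    for b in M[kind]:
        h=cv2.convexHull((proj(c,W(b,pose,z))*S+S/2-.5).round().astype(np.int32));cv2.fillConvexPoly(m,h,1)
    return cv2.resize(m.astype(np.float32),(640,480),interpolation=cv2.INTER_AREA)
def fit(kind,masks,pose0,z,yaw=True):
    def cost(v):
        t=0
        for c,m in masks.items():
            r=render(c,kind,(v[0]/1e3,v[1]/1e3,np.radians(v[2]) if yaw else 0),z)
            t+=1-np.minimum(r,m).sum()/np.maximum(r,m).sum()
        return t/len(masks)
    v=[pose0[0]*1e3,pose0[1]*1e3]+([np.degrees(pose0[2])] if yaw else [])
    S=np.array([v]+[np.array(v)+d for d in np.eye(len(v))*6])
    r=minimize(cost,v,method="Nelder-Mead",options=dict(initial_simplex=S,xatol=.1,fatol=1e-4,maxiter=120))
    return np.round(r.x,1),round(r.fun,3)
E
python3 - <<'E'
from h import *
Z={"deck":0,"dish":.02,"keeper":.02,"rail":0,"valve_box":0}
masks={}
for c in("top","scene"):
    im=env.camera(c)
    for k,n in(("deck","deck"),("dish","dish_0"),("keeper","keeper_0"),("rail","rail"),("valve_box","valve_box")):
        masks[c,k]=[(d["uv"],d["region"].astype(np.float32),d["p"]) for d in env.trace(c,n)]
        print(c,k,[(np.round(u).tolist(),round(p,2),int(m.sum())) for u,m,p in masks[c,k]])
        if c=="top" and k=="deck": cv2.imwrite("pics/crop1.png",cv2.resize(im[170:320,150:530],None,fx=2,fy=2,interpolation=cv2.INTER_CUBIC))
for k in Z:
    for u,m,p in masks["top",k]:
        if p<.4: continue
        h={"deck":.02,"dish":.03,"keeper":.06,"rail":.06,"valve_box":.06}[k]
        x=ray("top",u,h); 
        r=[]
        r.append(fit(k,{"top":m},(x[0],x[1],0),Z[k],k!="dish"))
        best=min(masks["scene",k],key=lambda d:np.hypot(*(np.array(d[0])-proj("scene",[x[0],x[1],h])[0])),default=None)
        if best: r.append(fit(k,{"top":m,"scene":best[1]},(x[0],x[1],0),Z[k],k!="dish"))
        print(k,np.round(u),x.round(3),r)
E
```

```text
top deck [([323.0, 251.0], 0.7, 11698)]
top dish [([275.0, 222.0], 0.81, 1058), ([236.0, 341.0], 0.73, 2068), ([370.0, 220.0], 0.72, 1040), ([176.0, 197.0], 0.56, 979)]
top keeper [([283.0, 258.0], 0.81, 625), ([372.0, 274.0], 0.64, 607)]
top rail [([466.0, 268.0], 0.83, 2396), ([270.0, 174.0], 0.63, 1014)]
top valve_box []
scene deck [([331.0, 258.0], 0.71, 8136)]
scene dish [([301.0, 355.0], 0.97, 3018), ([274.0, 249.0], 0.61, 682), ([158.0, 272.0], 0.61, 853), ([352.0, 220.0], 0.57, 621)]
scene keeper [([391.0, 233.0], 0.87, 980), ([205.0, 254.0], 0.62, 190)]
scene rail [([448.0, 217.0], 0.76, 1750)]
scene valve_box [([203.0, 301.0], 0.83, 3114)]
deck [323. 251.] [0.561 0.029 0.02 ] [(array([570.1,  30.4,  -0.6]), np.float64(0.232)), (array([570.8,  30.7,  -0.6]), np.float64(0.277))]
dish [275. 222.] [0.63 0.14 0.03] [(array([628.9, 139. ]), np.float64(0.098)), (array([628.7, 139.4]), np.float64(0.208))]
dish [236. 341.] [0.359 0.229 0.03 ] [(array([352. , 230.5]), np.float64(0.367)), (array([352.3, 240.3]), np.float64(0.365))]
dish [370. 220.] [ 0.628 -0.083  0.03 ] [(array([631.6, -79.2]), np.float64(0.112)), (array([631.2, -76.9]), np.float64(0.161))]
dish [176. 197.] [0.695 0.373 0.03 ] [(array([702.5, 375.5]), np.float64(0.159)), (array([697.7, 375.9]), np.float64(0.329))]
keeper [283. 258.] [0.54  0.119 0.06 ] [(array([536.2, 118.6, -10.9]), np.float64(0.095)), (array([536.2, 118.6, -10.9]), np.float64(0.547))]
keeper [372. 274.] [ 0.5   -0.081  0.06 ] [(array([507.2, -83.3,   1.2]), np.float64(0.113)), (array([508.8, -81.3,   1.6]), np.float64(0.118))]
rail [466. 268.] [ 0.508 -0.29   0.06 ] [(array([ 514.1, -298.5,   -8.6]), np.float64(0.042)), (array([ 515.1, -295.3,   -8.1]), np.float64(0.153))]
rail [270. 174.] [0.739 0.147 0.06 ] [(array([762.7, 155.1, -14.7]), np.float64(0.691)), (array([762.7, 155.1, -14.7]), np.float64(0.846))]
```

View pics/crop1.png

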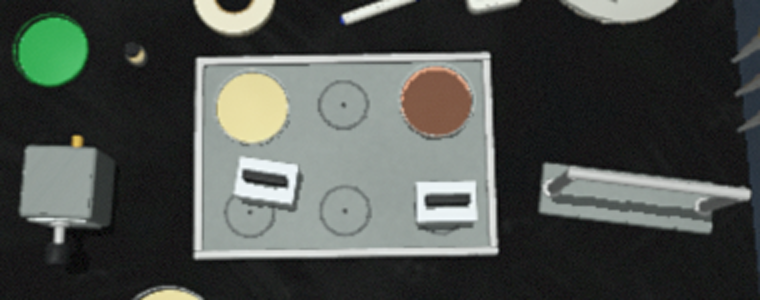

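```bash
python3 - <<'E'
from h import *
from scipy.ndimage import label
top=env.camera("top");sc=env.camera("scene")
f=lambda u,v:(150+u/2-.25,170+v/2-.25)
# deck
reg=(top[180:310,235:410].max(2)>95).astype(np.uint8);m=np.zeros((480,640),np.uint8);m[180:310,235:410]=reg
l,n=label(m);k=np.bincount(l.ravel())[1:].argmax()+1
cs=cv2.findContours((l==k).astype(np.uint8),0,2)[0];h=cv2.convexHull(max(cs,key=cv2.contourArea))
mt=np.zeros((480,640),np.uint8);cv2.fillConvexPoly(mt,h,1)
print("deck area",mt.sum(),cv2.approxPolyDP(h,6,True).ravel())
print("deck",fit("deck",{"top":mt.astype(np.float32)},(.57,.03,0),0))
for nm,p in dict(c0=(345,210),r0=(343,104),fl=(250,210)).items(): print(nm,ray("top",f(*p),.02).round(4))
for p in((265,179),(447,200)): print("fin",ray("top",f(*p),.096).round(4))
# valve
g=np.zeros((480,640),np.float32);w=top[225:300,150:225];g[225:300,150:225]=(w.max(2)>70)
l,n=label(g);k=np.bincount(l.ravel())[1:].argmax()+1;g=(l==k).astype(np.float32)
print(g.sum(),np.argwhere(g).min(0),np.argwhere(g).max(0))
mk=M["valve_box"];M["valve_box"]=mk[:1]
d=env.trace("scene","valve_box")[0]["region"].astype(np.float32)
print("box only top",fit("valve_box",{"top":g},(.53,.32,0),0))
M["valve_box"]=mk
print("scene",fit("valve_box",{"scene":d},(.53,.32,0),0))
print("both",fit("valve_box",{"scene":d,"top":g},(.53,.32,0),0))
for c in("top","scene"): print(c,[(x["uv"],round(x["p"],2)) for x in env.pinpoint(c,"knob_grip")])
k=[(x["uv"]) for x in env.pinpoint("top","knob_grip")];print(ray("top",k[0],.07))
k=[(x["uv"]) for x in env.pinpoint("scene","knob_grip")];print(ray("scene",k[0],.07))
a=cv2.resize(top[215:315,145:245],None,fx=4,fy=4,interpolation=2);b=cv2.resize(sc[255:355,165:265],None,fx=4,fy=4,interpolation=2)
cv2.imwrite("pics/valve.png",np.clip(np.hstack([a,b])*1.6,0,255))
E
```

```text
deck area 15377 [394 196 398 296 247 298 248 199]
deck (array([ 5.701e+02,  3.140e+01, -3.000e-01]), np.float64(0.012))
c0 [0.5046 0.0309 0.02  ]
r0 [0.6302 0.0307 0.02  ]
fl [0.507  0.1411 0.02  ]
fin [0.5322 0.1169 0.096 ]
fin [ 0.5048 -0.0804  0.096 ]
1522.0 [237 159] [291 199]
box only top (array([534.6, 346.1,  -0.8]), np.float64(0.252))
scene (array([535.9, 347.8,  -5.3]), np.float64(0.065))
both (array([535.3, 347.7,  -4.3]), np.float64(0.183))
top [([176.0, 298.2], 0.52), ([268.6, 171.2], 0.39)]
scene [([214.6, 322.2], 0.8)]
[0.45424611 0.35463276 0.07      ]
[0.45526264 0.35175706 0.07      ][ WARN:0@8.826] global loadsave.cpp:1063 imwrite_ Unsupported depth image for selected encoder is fallbacked to CV_8U.
```

View pics/valve.png

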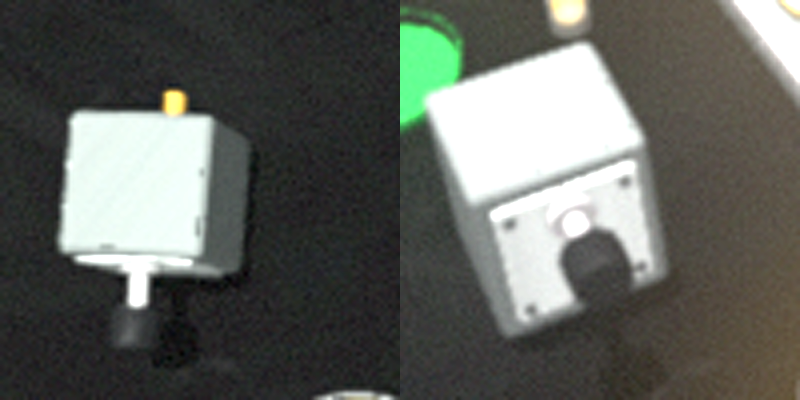

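```bash
cat >> h.py <<'E'
def plan(*wps):
    "waypoints (x,y,z mm, a deg); prints turn first, then shift in turned tool axes"
    s=env.sense();R=np.array(s["eef_rot"]);p=np.array(s["ee_pos"])*1e3;a=np.degrees(np.arctan2(R[1,0],R[0,0]))
    print("now",p.round(1),"a %.1f"%a,"tilt",R[2,:].round(4),"F",np.array(s["ft_force"]).round(1),"w %.3f"%s["gripper_width"],"t %.2f"%s["clock"])
    for x,y,z,b in wps:
        d=np.array([x,y,z])-p;t=np.radians(b)
        print((x,y,z,b),"az %.4f"%-np.radians(b-a),"tx %.1f ty %.1f tz %.1f"%(d[0]*np.cos(t)+d[1]*np.sin(t),d[0]*np.sin(t)-d[1]*np.cos(t),-d[2]));p=p+d;a=b
E
python3 - <<'E'
from h import *
f=lambda u,v:(145+u/4-.375,215+v/4-.375)
c=[ray("top",f(*p),.095) for p in((72,113),(212,117),(205,257),(62,248))]
c=np.array(c)*1e3;print(c.round(1),c.mean(0).round(1))
for i,j in((1,0),(2,3)): d=c[j]-c[i];print("y edge yaw",np.degrees(np.arctan2(-d[0],d[1])),np.linalg.norm(d))
for i,j in((3,0),(2,1)): d=c[j]-c[i];print("x edge yaw",np.degrees(np.arctan2(d[1],d[0])),np.linalg.norm(d))
print("knob",ray("top",f(136,328),.075)*1e3)
g=lambda u,v:(165+(u-400)/4-.375,255+v/4-.375)
print("knob scene front face lower, mid",ray("scene",g(600,272),.07)*1e3)
print("bottle",ray("top",(75,325),.1))
q=np.array([(394,196),(398,296),(247,298),(248,199)],float);w=np.array([ray("top",x,.03) for x in q])*1e3;print(w.round(1),w.mean(0))
plan((227,582,290,86),(457,350,140,86),(457,350,51,86))
E
```

```text
[[574.6 380.4  95. ]
 [570.6 303.   95. ]
 [493.4 305.1  95. ]
 [500.1 383.3  95. ]] [534.7 342.9  95. ]
y edge yaw -2.950858095279924 77.4802510119151
y edge yaw -4.830025308956942 78.46072182162601
x edge yaw -2.252058509974773 74.5621823125105
x edge yaw -1.5785986725101429 77.1516300960023
knob [457.23087744 347.45656037  75.        ]
knob scene front face lower, mid [454.34072974 352.08601585  70.        ]
bottle [0.3997161 0.5606364 0.1      ]
[[ 686.  -142.1   30. ]
 [ 451.3 -140.5   30. ]
 [ 454.   203.8   30. ]
 [ 687.   202.5   30. ]] [569.57822012  30.94409015  30.        ]
now [227.1 582.3 231.3] a 68.7 tilt [ 1.e-04 -0.e+00 -1.e+00] F [-0.8  0.7 -0.4] w 0.999 t 2.05
(227, 582, 290, 86) az -0.3021 tx -0.3 ty -0.1 tz -58.7
(457, 350, 140, 86) az -0.0000 tx -215.4 ty 245.6 tz 150.0
(457, 350, 51, 86) az -0.0000 tx 0.0 ty 0.0 tz 89.0
```

Call:
play_rows:
  deltas:
    - {"tz":-30,"fingers":-1}
    - {"tz":-28,"az":-0.16}
    - {"az":-0.16}
    - {"tx":-22,"ty":25}
    - {"tx":-22,"ty":25}
    - {"tx":-22,"ty":25}
    - {"tx":-22,"ty":25}
    - {"tx":-22,"ty":25,"tz":25}
    - {"tx":-22,"ty":25,"tz":25}
    - {"tx":-22,"ty":25,"tz":25}
    - {"tx":-22,"ty":25,"tz":25}
    - {"tx":-22,"ty":25,"tz":25}
    - {"tx":-14,"ty":17,"tz":25}
    - {}
  grip_force: 50

```text
validation failed for argument at $.de...
```

```bash
python3 - <<'E'
from h import *
plan((457,349.5,140,87),(457,349.5,51,87))
E
```

```text
now [227.1 582.3 231.3] a 68.7 tilt [ 1.e-04 -0.e+00 -1.e+00] F [-0.8  0.7 -0.4] w 0.999 t 2.05
(457, 349.5, 140, 87) az -0.3195 tx -220.5 ty 241.8 tz 91.3
(457, 349.5, 51, 87) az -0.0000 tx 0.0 ty 0.0 tz 89.0
```

Call:
play_rows:
  deltas:
    - {"tz":-30,"fingers":-1}
    - {"tz":-28,"az":-0.16}
    - {"tz":0,"az":-0.16}
    - {"tx":-22,"ty":24}
    - {"tx":-22,"ty":24}
    - {"tx":-22,"ty":24}
    - {"tx":-22,"ty":24}
    - {"tx":-22,"ty":24,"tz":25}
    - {"tx":-22,"ty":24,"tz":25}
    - {"tx":-22,"ty":24,"tz":25}
    - {"tx":-22,"ty":24,"tz":25}
    - {"tx":-22,"ty":24,"tz":25}
    - {"tx":-22,"ty":24,"tz":25}
    - {"tz":0}
  grip_force: 50

```text
validation failed for argument at $.de...
```

```bash
python3 - <<'E'
from h import *
plan((457,349.5,140,87),(457,349.5,51,87))
E
```

```text
now [227.1 582.3 231.3] a 68.7 tilt [ 1.e-04 -0.e+00 -1.e+00] F [-0.8  0.7 -0.4] w 0.999 t 2.05
(457, 349.5, 140, 87) az -0.3195 tx -220.5 ty 241.8 tz 91.3
(457, 349.5, 51, 87) az -0.0000 tx 0.0 ty 0.0 tz 89.0
```

Call:
play_rows:
  deltas:
    - {"ax":0,"ay":0,"az":-0.16,"tx":0,"ty":0,"tz":-30,"fingers":-1}
    - {"ax":0,"ay":0,"az":-0.16,"tx":0,"ty":0,"tz":-28,"fingers":-1}
  grip_force: 50

```text
clock: 2.3
ee_pos: [0.227, 0.5822, 0.2899]
eef_rot: [[0.047, 0.999, -0.0], [0.999, -0.047, -0.001], [-0.001, 0.0, -1.0]]
ft_force: [-0.4, 1.2, 0.2]
gripper_width: 1.004
```

Call:
play_rows:
  deltas:
    - {"ax":0,"ay":0,"az":0,"tx":-22,"ty":24,"tz":0,"fingers":-1}
    - {"ax":0,"ay":0,"az":0,"tx":-22,"ty":24,"tz":0,"fingers":-1}
    - {"ax":0,"ay":0,"az":0,"tx":-22,"ty":24,"tz":0,"fingers":-1}
    - {"ax":0,"ay":0,"az":0,"tx":-22,"ty":24,"tz":0,"fingers":-1}
    - {"ax":0,"ay":0,"az":0,"tx":-22,"ty":24,"tz":25,"fingers":-1}
    - {"ax":0,"ay":0,"az":0,"tx":-22,"ty":24,"tz":25,"fingers":-1}
    - {"ax":0,"ay":0,"az":0,"tx":-22,"ty":24,"tz":25,"fingers":-1}
    - {"ax":0,"ay":0,"az":0,"tx":-22,"ty":24,"tz":25,"fingers":-1}
    - {"ax":0,"ay":0,"az":0,"tx":-22,"ty":24,"tz":25,"fingers":-1}
    - {"ax":0,"ay":0,"az":0,"tx":-22,"ty":24,"tz":25,"fingers":-1}
    - {"ax":0,"ay":0,"az":0,"tx":0,"ty":0,"tz":0,"fingers":-1}

```text
clock: 3.68
ee_pos: [0.4566, 0.3465, 0.1374]
eef_rot: [[0.057, 0.998, -0.002], [0.998, -0.057, -0.004], [-0.004, -0.001, -1.0]]
ft_force: [-0.7, 0.7, 0.9]
gripper_width: 1.002
```

```bash
python3 - <<'E'
from h import *
plan((457,349.5,140,87),(457,349.5,51,87))
E
```

```text
now [456.6 346.5 137.4] a 86.8 tilt [-0.0037 -0.0013 -1.    ] F [-0.7  0.7  0.9] w 1.002 t 3.67
(457, 349.5, 140, 87) az -0.0043 tx 3.0 ty 0.2 tz -2.6
(457, 349.5, 51, 87) az -0.0000 tx 0.0 ty 0.0 tz 89.0
```

Call:
play_rows:
  deltas:
    - {"ax":0,"ay":0,"az":0,"tx":3,"ty":0,"tz":15,"fingers":-1}
    - {"ax":0,"ay":0,"az":0,"tx":0,"ty":0,"tz":15,"fingers":-1}
    - {"ax":0,"ay":0,"az":0,"tx":0,"ty":0,"tz":15,"fingers":-1}
    - {"ax":0,"ay":0,"az":0,"tx":0,"ty":0,"tz":15,"fingers":-1}
    - {"ax":0,"ay":0,"az":0,"tx":0,"ty":0,"tz":15,"fingers":-1}
    - {"ax":0,"ay":0,"az":0,"tx":0,"ty":0,"tz":11,"fingers":-1}
    - {"ax":0,"ay":0,"az":0,"tx":0,"ty":0,"tz":0,"fingers":1}
    - {"ax":0,"ay":0,"az":0,"tx":0,"ty":0,"tz":0,"fingers":1}
    - {"ax":0,"ay":0,"az":0,"tx":0,"ty":0,"tz":0,"fingers":1}
    - {"ax":0,"ay":0,"az":0,"tx":0,"ty":0,"tz":0,"fingers":1}
    - {"ax":0,"ay":0,"az":0,"tx":0,"ty":0,"tz":0,"fingers":1}
    - {"ax":0,"ay":0,"az":0,"tx":0,"ty":0,"tz":0,"fingers":1}
    - {"ax":0,"ay":0,"az":0,"tx":0,"ty":0,"tz":0,"fingers":1}
    - {"ax":0,"ay":0,"az":0,"tx":0,"ty":0,"tz":0,"fingers":1}

```text
clock: 5.42
ee_pos: [0.456, 0.3505, 0.0541]
eef_rot: [[0.054, 0.999, -0.0], [0.999, -0.054, -0.003], [-0.003, 0.0, -1.0]]
ft_force: [-2.5, -8.3, 10.0]
gripper_width: 0.308
```

Call:
play_rows:
  deltas:
    - {"ax":0,"ay":0,"az":0,"tx":0,"ty":-3,"tz":0,"fingers":1}
    - {"ax":0,"ay":0,"az":0,"tx":0,"ty":-3,"tz":0,"fingers":1}
    - {"ax":0,"ay":0,"az":0,"tx":0,"ty":-3,"tz":0,"fingers":1}
    - {"ax":0,"ay":0,"az":0,"tx":0,"ty":-3,"tz":0,"fingers":1}
    - {"ax":0,"ay":0,"az":0,"tx":0,"ty":-3,"tz":0,"fingers":1}
    - {"ax":0,"ay":0,"az":0,"tx":0,"ty":-3,"tz":0,"fingers":1}
    - {"ax":0,"ay":0,"az":0,"tx":0,"ty":-3,"tz":0,"fingers":1}
    - {"ax":0,"ay":0,"az":0,"tx":0,"ty":-2,"tz":0,"fingers":1}
    - {"ax":0,"ay":0,"az":0,"tx":0,"ty":-1,"tz":0,"fingers":1}
    - {"ax":0,"ay":0,"az":0,"tx":0,"ty":-1,"tz":0,"fingers":1}
    - {"ax":0,"ay":0,"az":0,"tx":0,"ty":0,"tz":0,"fingers":1}

```text
clock: 6.8
ee_pos: [0.4319, 0.3519, 0.054]
eef_rot: [[0.054, 0.999, 0.001], [0.999, -0.054, -0.002], [-0.002, 0.001, -1.0]]
ft_force: [1.8, -8.8, 6.4]
gripper_width: 0.308
```

Call:
play_rows:
  deltas:
    - {"ax":0,"ay":0,"az":0,"tx":0,"ty":-1.5,"tz":0,"fingers":1}
    - {"ax":0,"ay":0,"az":0,"tx":0,"ty":-1,"tz":0,"fingers":1}
    - {"ax":0,"ay":0,"az":0,"tx":0,"ty":0,"tz":0,"fingers":1}

```text
clock: 7.18
ee_pos: [0.4316, 0.3519, 0.0541]
eef_rot: [[0.055, 0.998, 0.004], [0.998, -0.055, -0.002], [-0.001, 0.004, -1.0]]
ft_force: [9.7, -8.7, 1.5]
gripper_width: 0.306
```

Call:
play_rows:
  deltas:
    - {"ax":0,"ay":0,"az":0,"tx":0,"ty":2,"tz":0,"fingers":-1}
    - {"ax":0,"ay":0,"az":0,"tx":0,"ty":0,"tz":0,"fingers":-1}
    - {"ax":0,"ay":0,"az":0,"tx":0,"ty":0,"tz":0,"fingers":-1}
    - {"ax":0,"ay":0,"az":0,"tx":0,"ty":0,"tz":0,"fingers":-1}
    - {"ax":0,"ay":0,"az":0,"tx":0,"ty":0,"tz":-20,"fingers":-1}
    - {"ax":0,"ay":0,"az":0,"tx":0,"ty":0,"tz":-30,"fingers":-1}
    - {"ax":0,"ay":0,"az":0,"tx":0,"ty":0,"tz":-32,"fingers":-1}
    - {"ax":0,"ay":0,"az":0.149,"tx":0,"ty":0,"tz":-32,"fingers":-1}
    - {"ax":0,"ay":0,"az":0.149,"tx":0,"ty":0,"tz":-32,"fingers":-1}
    - {"ax":0,"ay":0,"az":0.149,"tx":0,"ty":0,"tz":0,"fingers":-1}
    - {"ax":0,"ay":0,"az":0.149,"tx":0,"ty":0,"tz":0,"fingers":-1}
    - {"ax":0,"ay":0,"az":0.149,"tx":0,"ty":0,"tz":0,"fingers":-1}
    - {"ax":0,"ay":0,"az":0.149,"tx":0,"ty":0,"tz":0,"fingers":-1}
    - {"ax":0,"ay":0,"az":0.149,"tx":0,"ty":0,"tz":0,"fingers":-1}
    - {"ax":0,"ay":0,"az":0.149,"tx":0,"ty":0,"tz":0,"fingers":-1}
    - {"ax":0,"ay":0,"az":0.149,"tx":0,"ty":0,"tz":0,"fingers":-1}
    - {"ax":0,"ay":0,"az":0.149,"tx":0,"ty":0,"tz":0,"fingers":-1}

```text
clock: 9.3
ee_pos: [0.4297, 0.3546, 0.1993]
eef_rot: [[1.0, 0.024, -0.0], [0.024, -1.0, 0.0], [-0.0, -0.0, -1.0]]
ft_force: [-0.1, 0.7, 0.4]
gripper_width: 1.0
```

Call:
play_rows:
  deltas:
    - {"ax":0,"ay":0,"az":0,"tx":5.4,"ty":36,"tz":0,"fingers":-1}
    - {"ax":0,"ay":0,"az":0,"tx":5.4,"ty":36,"tz":0,"fingers":-1}
    - {"ax":0,"ay":0,"az":0,"tx":5.4,"ty":36,"tz":0,"fingers":-1}
    - {"ax":0,"ay":0,"az":0,"tx":5.4,"ty":36,"tz":0,"fingers":-1}
    - {"ax":0,"ay":0,"az":0,"tx":5.4,"ty":36,"tz":0,"fingers":-1}
    - {"ax":0,"ay":0,"az":0,"tx":5.4,"ty":36,"tz":0,"fingers":-1}
    - {"ax":0,"ay":0,"az":0,"tx":5.4,"ty":36,"tz":0,"fingers":-1}
    - {"ax":0,"ay":0,"az":0,"tx":5.4,"ty":36,"tz":0,"fingers":-1}
    - {"ax":0,"ay":0,"az":0,"tx":5.4,"ty":36,"tz":0,"fingers":-1}
    - {"ax":0,"ay":0,"az":0,"tx":5.4,"ty":36,"tz":0,"fingers":-1}
    - {"ax":0,"ay":0,"az":0,"tx":5.4,"ty":36,"tz":0,"fingers":-1}
    - {"ax":0,"ay":0,"az":0,"tx":5.4,"ty":36,"tz":0,"fingers":-1}
    - {"ax":0,"ay":0,"az":0,"tx":0,"ty":0,"tz":0,"fingers":-1}

```text
clock: 10.92
ee_pos: [0.5073, -0.0785, 0.1995]
eef_rot: [[1.0, 0.024, 0.001], [0.024, -1.0, -0.001], [0.0, 0.001, -1.0]]
ft_force: [-0.2, -0.0, 0.4]
gripper_width: 1.005
```

```bash
python3 - <<'E'
from h import *
plan((506.5,-81,110,1.5),(506.5,-81,75,1.5))
im=env.camera("top")
cv2.imwrite("pics/t2.png",cv2.resize(im[170:350,130:530],None,fx=2,fy=2,interpolation=2))
print(env.sense()["qpos"].round(0))
E
```

```text
now [507.3 -78.5 199.5] a 1.4 tilt [ 5.0e-04  1.2e-03 -1.0e+00] F [-0.2 -0.   0.4] w 1.005 t 10.93
(506.5, -81, 110, 1.5) az -0.0018 tx -0.9 ty 2.5 tz 89.5
(506.5, -81, 75, 1.5) az -0.0000 tx 0.0 ty 0.0 tz 35.0
[-22.  17.  32. 110. -11.  56.  16.]
```

View pics/t2.png

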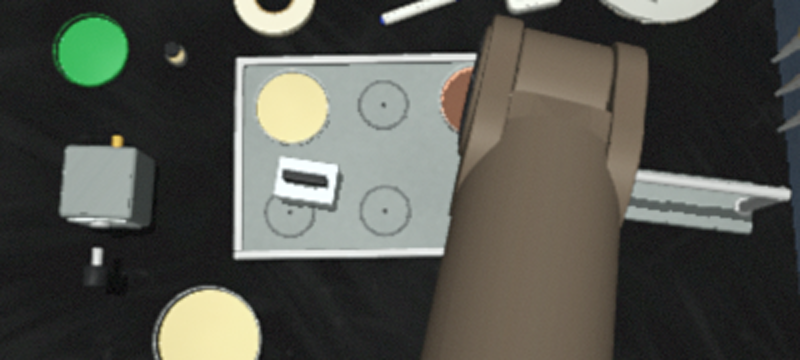

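Call:
play_rows:
  deltas:
    - {"ax":0,"ay":0,"az":0,"tx":-1,"ty":2.5,"tz":25,"fingers":-1}
    - {"ax":0,"ay":0,"az":0,"tx":0,"ty":0,"tz":25,"fingers":-1}
    - {"ax":0,"ay":0,"az":0,"tx":0,"ty":0,"tz":25,"fingers":-1}
    - {"ax":0,"ay":0,"az":0,"tx":0,"ty":0,"tz":20,"fingers":-1}
    - {"ax":0,"ay":0,"az":0,"tx":0,"ty":0,"tz":17,"fingers":-1}
    - {"ax":0,"ay":0,"az":0,"tx":0,"ty":0,"tz":12,"fingers":-1}
    - {"ax":0,"ay":0,"az":0,"tx":0,"ty":0,"tz":0,"fingers":1}
    - {"ax":0,"ay":0,"az":0,"tx":0,"ty":0,"tz":0,"fingers":1}
    - {"ax":0,"ay":0,"az":0,"tx":0,"ty":0,"tz":0,"fingers":1}
    - {"ax":0,"ay":0,"az":0,"tx":0,"ty":0,"tz":0,"fingers":1}
    - {"ax":0,"ay":0,"az":0,"tx":0,"ty":0,"tz":0,"fingers":1}
    - {"ax":0,"ay":0,"az":0,"tx":0,"ty":0,"tz":0,"fingers":1}
    - {"ax":0,"ay":0,"az":0,"tx":0,"ty":0,"tz":0,"fingers":1}
    - {"ax":0,"ay":0,"az":0,"tx":0,"ty":0,"tz":0,"fingers":1}
    - {"ax":0,"ay":0,"az":0,"tx":0,"ty":0,"tz":0,"fingers":1}
  grip_force: 60

```text
clock: 12.85
ee_pos: [0.5068, -0.078, 0.0758]
eef_rot: [[1.0, 0.029, 0.001], [0.029, -1.0, 0.0], [0.001, -0.0, -1.0]]
ft_force: [-1.6, -0.1, 5.9]
gripper_width: 0.127
```

Call:
play_rows:
  deltas:
    - {"ax":0,"ay":0,"az":0,"tx":0,"ty":0,"tz":-5,"fingers":1}
    - {"ax":0,"ay":0,"az":0,"tx":0,"ty":0,"tz":-10,"fingers":1}
    - {"ax":0,"ay":0,"az":0,"tx":0,"ty":0,"tz":-20,"fingers":1}
    - {"ax":0,"ay":0,"az":0,"tx":0,"ty":0,"tz":-20,"fingers":1}
    - {"ax":0,"ay":0,"az":0,"tx":0,"ty":0,"tz":-20,"fingers":1}
    - {"ax":0,"ay":0,"az":0,"tx":0,"ty":0,"tz":-20,"fingers":1}
    - {"ax":0,"ay":0,"az":0.06,"tx":0,"ty":0,"tz":-20,"fingers":1}
    - {"ax":0,"ay":0,"az":0.06,"tx":0,"ty":0,"tz":-20,"fingers":1}
    - {"ax":0,"ay":0,"az":0.055,"tx":0,"ty":0,"tz":-10,"fingers":1}
    - {"ax":0,"ay":0,"az":0,"tx":0,"ty":0,"tz":0,"fingers":1}

```text
clock: 14.1
ee_pos: [0.5067, -0.0781, 0.2213]
eef_rot: [[0.989, -0.145, 0.002], [-0.145, -0.989, 0.0], [0.002, -0.0, -1.0]]
ft_force: [0.1, 0.2, -1.4]
gripper_width: 0.124
```

```bash
python3 - <<'E'
from h import *
plan((508.8,-334,220,-8.3),(508.8,-334,146,-8.3))
E
```

```text
now [506.7 -78.1 221.3] a -8.3 tilt [ 1.7e-03 -4.0e-04 -1.0e+00] F [ 0.1  0.2 -1.4] w 0.124 t 14.10
(508.8, -334, 220, -8.3) az -0.0009 tx 39.0 ty 253.0 tz 1.3
(508.8, -334, 146, -8.3) az -0.0000 tx 0.0 ty -0.0 tz 74.0
```

Call:
play_rows:
  deltas:
    - {"ax":0,"ay":0,"az":0,"tx":3.9,"ty":25.3,"tz":0,"fingers":1}
    - {"ax":0,"ay":0,"az":0,"tx":3.9,"ty":25.3,"tz":0,"fingers":1}
    - {"ax":0,"ay":0,"az":0,"tx":3.9,"ty":25.3,"tz":0,"fingers":1}
    - {"ax":0,"ay":0,"az":0,"tx":3.9,"ty":25.3,"tz":0,"fingers":1}
    - {"ax":0,"ay":0,"az":0,"tx":3.9,"ty":25.3,"tz":0,"fingers":1}
    - {"ax":0,"ay":0,"az":0,"tx":3.9,"ty":25.3,"tz":0,"fingers":1}
    - {"ax":0,"ay":0,"az":0,"tx":3.9,"ty":25.3,"tz":0,"fingers":1}
    - {"ax":0,"ay":0,"az":0,"tx":3.9,"ty":25.3,"tz":0,"fingers":1}
    - {"ax":0,"ay":0,"az":0,"tx":3.9,"ty":25.3,"tz":0,"fingers":1}
    - {"ax":0,"ay":0,"az":0,"tx":3.9,"ty":25.3,"tz":0,"fingers":1}
    - {"ax":0,"ay":0,"az":0,"tx":0,"ty":0,"tz":0,"fingers":1}

```text
clock: 15.48
ee_pos: [0.5069, -0.3362, 0.2198]
eef_rot: [[0.989, -0.148, -0.001], [-0.148, -0.989, -0.001], [-0.001, 0.001, -1.0]]
ft_force: [1.0, -1.2, -1.2]
gripper_width: 0.13
```

```bash
python3 - <<'E'
from h import *
plan((508.8,-334,220,-8.3),(508.8,-334,146,-8.3))
a=env.camera("top")[190:320,400:560];b=env.camera("scene")[110:270,350:530]
cv2.imwrite("pics/r1.png",np.hstack([cv2.resize(a,(400,325),interpolation=2),cv2.resize(b,(366,325),interpolation=2)]))
E
```

```text
now [ 506.9 -336.2  219.8] a -8.5 tilt [-0.0011  0.0012 -1.    ] F [ 1.  -1.2 -1.2] w 0.130 t 15.47
(508.8, -334, 220, -8.3) az -0.0034 tx 1.6 ty -2.4 tz -0.2
(508.8, -334, 146, -8.3) az -0.0000 tx 0.0 ty -0.0 tz 74.0
```

View pics/r1.png

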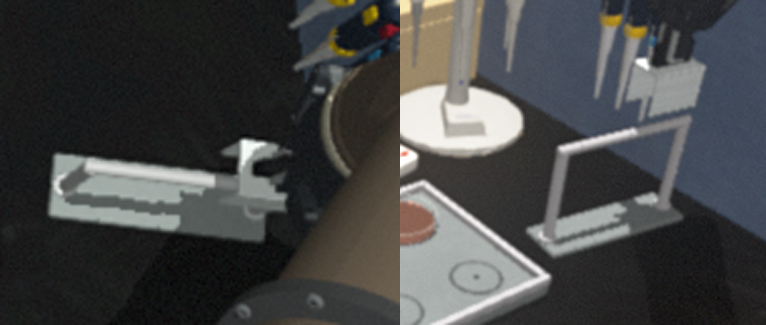

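```bash
python3 - <<'E'
from h import *
for p in((.5141,-.2985,np.radians(-8.6)),(.5151,-.2953,np.radians(-8.1))):
    for y in(.095,-.095,.088,-.088): print(y,[proj(c,W(np.array([[0,y,.136]]),p,0))[0].round(1) for c in("scene","top")])
# TCP check: render keeper at held pose vs image
im=env.camera("scene");pose=(.5069,-.3385,np.radians(-8.5))
for b in M["keeper"]:
    h=cv2.convexHull(proj("scene",W(b,pose,.2198-.055)).round().astype(np.int32));cv2.polylines(im,[h],True,(0,0,255),1)
M2=M["rail"]
for b in M2:
    h=cv2.convexHull(proj("scene",W(b,(.5146,-.297,np.radians(-8.3)),0)).round().astype(np.int32));cv2.polylines(im,[h],True,(0,255,0),1)
cv2.imwrite("pics/r2.png",cv2.resize(im[110:270,400:530],None,fx=4,fy=3.7,interpolation=2))
E
```

```text
0.095 [array([428.6, 181.9]), array([433.8, 255. ])]
-0.095 [array([493.3, 166. ]), array([525. , 266.6])]
0.088 [array([431.2, 181.2]), array([437.2, 255.5])]
-0.088 [array([491. , 166.5]), array([521.7, 266.1])]
0.095 [array([427.5, 182.2]), array([432.2, 255. ])]
-0.095 [array([491.8, 166. ]), array([523.5, 265.7])]
0.088 [array([430. , 181.6]), array([435.6, 255.4])]
-0.088 [array([489.6, 166.6]), array([520.1, 265.3])]
```

View pics/r2.png

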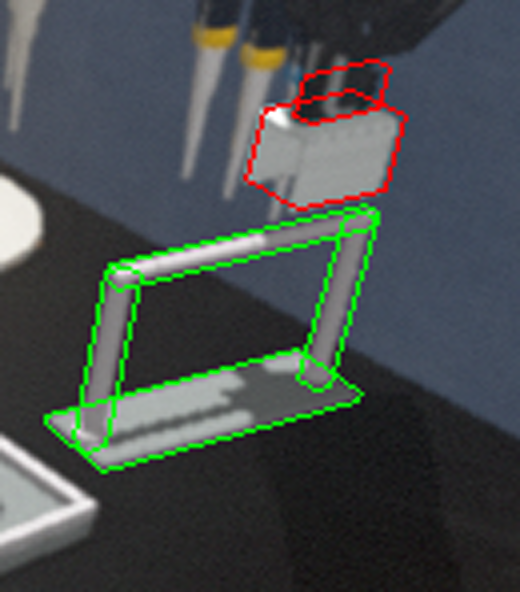

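Call:
play_rows:
  deltas:
    - {"ax":0,"ay":0,"az":0,"tx":2,"ty":-1,"tz":15,"fingers":1}
    - {"ax":0,"ay":0,"az":0,"tx":0,"ty":0,"tz":12,"fingers":1}
    - {"ax":0,"ay":0,"az":0,"tx":0,"ty":0,"tz":12,"fingers":1}
    - {"ax":0,"ay":0,"az":0,"tx":0,"ty":0,"tz":12,"fingers":1}
    - {"ax":0,"ay":0,"az":0,"tx":0,"ty":0,"tz":10,"fingers":1}
    - {"ax":0,"ay":0,"az":0,"tx":0,"ty":0,"tz":5,"fingers":1}
    - {"ax":0,"ay":0,"az":0,"tx":0,"ty":0,"tz":3,"fingers":1}
    - {"ax":0,"ay":0,"az":0,"tx":0,"ty":0,"tz":2,"fingers":1}
    - {"ax":0,"ay":0,"az":0,"tx":0,"ty":0,"tz":1.5,"fingers":1}
    - {"ax":0,"ay":0,"az":0,"tx":0,"ty":0,"tz":0,"fingers":1}

```text
clock: 16.88
ee_pos: [0.5103, -0.3333, 0.1478]
eef_rot: [[0.989, -0.146, 0.0], [-0.146, -0.989, 0.0], [0.0, -0.0, -1.0]]
ft_force: [-0.1, -0.4, -0.6]
gripper_width: 0.126
```

Call:
play_rows:
  deltas:
    - {"ax":0,"ay":0,"az":0,"tx":0,"ty":0,"tz":1.5,"fingers":1}
    - {"ax":0,"ay":0,"az":0,"tx":0,"ty":0,"tz":1,"fingers":1}
    - {"ax":0,"ay":0,"az":0,"tx":0,"ty":0,"tz":0,"fingers":1}

```text
clock: 17.25
ee_pos: [0.5104, -0.3334, 0.1459]
eef_rot: [[0.989, -0.146, 0.001], [-0.146, -0.989, 0.0], [0.001, -0.0, -1.0]]
ft_force: [-1.8, 1.8, 5.0]
gripper_width: 0.124
```

Call:
play_rows:
  deltas:
    - {"ax":0,"ay":0,"az":0,"tx":0,"ty":0,"tz":0,"fingers":-0.2}
    - {"ax":0,"ay":0,"az":0,"tx":0,"ty":0,"tz":0,"fingers":-1}
    - {"ax":0,"ay":0,"az":0,"tx":0,"ty":0,"tz":0,"fingers":-1}
    - {"ax":0,"ay":0,"az":0,"tx":0,"ty":0,"tz":0,"fingers":-1}
    - {"ax":0,"ay":0,"az":0,"tx":0,"ty":0,"tz":-12,"fingers":-1}
    - {"ax":0,"ay":0,"az":0,"tx":0,"ty":0,"tz":-20,"fingers":-1}
    - {"ax":0,"ay":0,"az":0,"tx":0,"ty":0,"tz":-20,"fingers":-1}
    - {"ax":0,"ay":0,"az":0.045,"tx":0,"ty":0,"tz":-10,"fingers":-1}
    - {"ax":0,"ay":0,"az":0,"tx":0,"ty":0,"tz":0,"fingers":-1}

```text
clock: 18.38
ee_pos: [0.5108, -0.3337, 0.2087]
eef_rot: [[0.982, -0.19, 0.002], [-0.19, -0.982, -0.001], [0.002, 0.001, -1.0]]
ft_force: [-0.5, -0.4, 0.0]
gripper_width: 1.0
```

```bash
python3 - <<'E'
from h import *
plan((534,118,200,-10.9),(534,118,75,-10.9))
a=env.camera("scene")[110:270,380:530]
cv2.imwrite("pics/r3.png",cv2.resize(a,None,fx=3,fy=3,interpolation=2))
E
```

```text
now [ 510.8 -333.7  208.7] a -10.9 tilt [ 2.2e-03  6.0e-04 -1.0e+00] F [-0.5 -0.4  0. ] w 1.000 t 18.38
(534, 118, 200, -10.9) az -0.0007 tx -62.6 ty -448.0 tz 8.7
(534, 118, 75, -10.9) az -0.0000 tx 0.0 ty -0.0 tz 125.0
```

View pics/r3.png

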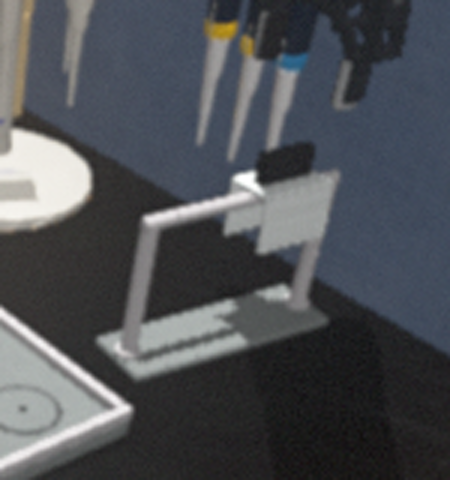

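Call:
play_rows:
  deltas:
    - {"ax":0,"ay":0,"az":0,"tx":-4.5,"ty":-32,"tz":0,"fingers":-1}
    - {"ax":0,"ay":0,"az":0,"tx":-4.5,"ty":-32,"tz":0,"fingers":-1}
    - {"ax":0,"ay":0,"az":0,"tx":-4.5,"ty":-32,"tz":0,"fingers":-1}
    - {"ax":0,"ay":0,"az":0,"tx":-4.5,"ty":-32,"tz":0,"fingers":-1}
    - {"ax":0,"ay":0,"az":0,"tx":-4.5,"ty":-32,"tz":0,"fingers":-1}
    - {"ax":0,"ay":0,"az":0,"tx":-4.5,"ty":-32,"tz":0,"fingers":-1}
    - {"ax":0,"ay":0,"az":0,"tx":-4.5,"ty":-32,"tz":0,"fingers":-1}
    - {"ax":0,"ay":0,"az":0,"tx":-4.5,"ty":-32,"tz":0,"fingers":-1}
    - {"ax":0,"ay":0,"az":0,"tx":-4.5,"ty":-32,"tz":0,"fingers":-1}
    - {"ax":0,"ay":0,"az":0,"tx":-4.5,"ty":-32,"tz":0,"fingers":-1}
    - {"ax":0,"ay":0,"az":0,"tx":-4.5,"ty":-32,"tz":0,"fingers":-1}
    - {"ax":0,"ay":0,"az":0,"tx":-4.5,"ty":-32,"tz":0,"fingers":-1}
    - {"ax":0,"ay":0,"az":0,"tx":-4.5,"ty":-32,"tz":0,"fingers":-1}
    - {"ax":0,"ay":0,"az":0,"tx":-4.5,"ty":-32,"tz":0,"fingers":-1}
    - {"ax":0,"ay":0,"az":0,"tx":0,"ty":0,"tz":0,"fingers":-1}

```text
clock: 20.3
ee_pos: [0.533, 0.1216, 0.2066]
eef_rot: [[0.983, -0.184, -0.001], [-0.184, -0.983, 0.0], [-0.001, -0.0, -1.0]]
ft_force: [0.6, -0.5, 0.3]
gripper_width: 1.001
```

```bash
python3 - <<'E'
from h import *
plan((534,118,75,-10.9))
env.camera("scene")
print([(d["uv"],d["p"]) for d in env.pinpoint("scene","keeper_0")])
print(proj("scene",[.534,.118,.02]))
E
```

```text
now [533.  121.6 206.6] a -10.6 tilt [-1.2e-03 -2.0e-04 -1.0e+00] F [ 0.6 -0.5  0.3] w 1.001 t 20.30
(534, 118, 75, -10.9) az 0.0048 tx 1.7 ty 3.4 tz 131.6
[([303.1, 270.6], 0.86), ([470.8, 184.3], 0.75), ([274.9, 251.4], 0.61), ([206.6, 260.0], 0.36)]
[[307.71835874 269.19982027]]
```

Call:
play_rows:
  deltas:
    - {"ax":0,"ay":0,"az":0,"tx":1.5,"ty":3,"tz":26,"fingers":-1}
    - {"ax":0,"ay":0,"az":0,"tx":0,"ty":0,"tz":26,"fingers":-1}
    - {"ax":0,"ay":0,"az":0,"tx":0,"ty":0,"tz":26,"fingers":-1}
    - {"ax":0,"ay":0,"az":0,"tx":0,"ty":0,"tz":22,"fingers":-1}
    - {"ax":0,"ay":0,"az":0,"tx":0,"ty":0,"tz":19,"fingers":-1}
    - {"ax":0,"ay":0,"az":0,"tx":0,"ty":0,"tz":12,"fingers":-1}
    - {"ax":0,"ay":0,"az":0,"tx":0,"ty":0,"tz":0,"fingers":1}
    - {"ax":0,"ay":0,"az":0,"tx":0,"ty":0,"tz":0,"fingers":1}
    - {"ax":0,"ay":0,"az":0,"tx":0,"ty":0,"tz":0,"fingers":1}
    - {"ax":0,"ay":0,"az":0,"tx":0,"ty":0,"tz":0,"fingers":1}
    - {"ax":0,"ay":0,"az":0,"tx":0,"ty":0,"tz":0,"fingers":1}
    - {"ax":0,"ay":0,"az":0,"tx":0,"ty":0,"tz":0,"fingers":1}
    - {"ax":0,"ay":0,"az":0,"tx":0,"ty":0,"tz":0,"fingers":1}
    - {"ax":0,"ay":0,"az":0,"tx":0,"ty":0,"tz":0,"fingers":1}
    - {"ax":0,"ay":0,"az":0,"tx":0,"ty":0,"tz":0,"fingers":1}
  grip_force: 60

```text
clock: 22.28
ee_pos: [0.5348, 0.1155, 0.077]
eef_rot: [[0.982, -0.19, 0.001], [-0.19, -0.982, 0.001], [0.001, -0.001, -1.0]]
ft_force: [-1.8, 0.4, 6.2]
gripper_width: 0.121
```

Call:
play_rows:
  deltas:
    - {"ax":0,"ay":0,"az":0,"tx":0,"ty":0,"tz":-5,"fingers":1}
    - {"ax":0,"ay":0,"az":0,"tx":0,"ty":0,"tz":-10,"fingers":1}
    - {"ax":0,"ay":0,"az":0,"tx":0,"ty":0,"tz":-20,"fingers":1}
    - {"ax":0,"ay":0,"az":0,"tx":0,"ty":0,"tz":-20,"fingers":1}
    - {"ax":0,"ay":0,"az":0,"tx":0,"ty":0,"tz":-20,"fingers":1}
    - {"ax":0,"ay":0,"az":0,"tx":0,"ty":0,"tz":-20,"fingers":1}
    - {"ax":0,"ay":0,"az":0,"tx":0,"ty":0,"tz":-20,"fingers":1}
    - {"ax":0,"ay":0,"az":-0.04,"tx":0,"ty":0,"tz":-20,"fingers":1}
    - {"ax":0,"ay":0,"az":0,"tx":0,"ty":0,"tz":-10,"fingers":1}
    - {"ax":0,"ay":0,"az":0,"tx":0,"ty":0,"tz":0,"fingers":1}

```text
clock: 23.52
ee_pos: [0.5346, 0.1153, 0.2219]
eef_rot: [[0.988, -0.151, 0.001], [-0.151, -0.988, 0.001], [0.001, -0.001, -1.0]]
ft_force: [-0.1, -0.2, -2.3]
gripper_width: 0.122
```

```bash
python3 - <<'E'
from h import *
plan((520.4,-257.4,220,-8.3),(520.4,-257.4,146,-8.3))
E
```

```text
now [534.6 115.3 221.9] a -8.7 tilt [ 1.e-03 -8.e-04 -1.e+00] F [-0.1 -0.2 -2.3] w 0.122 t 23.52
(520.4, -257.4, 220, -8.3) az -0.0071 tx 39.7 ty 370.9 tz 1.9
(520.4, -257.4, 146, -8.3) az -0.0000 tx 0.0 ty -0.0 tz 74.0
```

Call:
play_rows:
  deltas:
    - {"ax":0,"ay":0,"az":0,"tx":3.4,"ty":31,"tz":0,"fingers":1}
    - {"ax":0,"ay":0,"az":0,"tx":3.4,"ty":31,"tz":0,"fingers":1}
    - {"ax":0,"ay":0,"az":0,"tx":3.4,"ty":31,"tz":0,"fingers":1}
    - {"ax":0,"ay":0,"az":0,"tx":3.4,"ty":31,"tz":0,"fingers":1}
    - {"ax":0,"ay":0,"az":0,"tx":3.4,"ty":31,"tz":0,"fingers":1}
    - {"ax":0,"ay":0,"az":0,"tx":3.4,"ty":31,"tz":0,"fingers":1}
    - {"ax":0,"ay":0,"az":0,"tx":3.4,"ty":31,"tz":0,"fingers":1}
    - {"ax":0,"ay":0,"az":0,"tx":3.4,"ty":31,"tz":0,"fingers":1}
    - {"ax":0,"ay":0,"az":0,"tx":3.4,"ty":31,"tz":0,"fingers":1}
    - {"ax":0,"ay":0,"az":0,"tx":3.4,"ty":31,"tz":0,"fingers":1}
    - {"ax":0,"ay":0,"az":0,"tx":3.4,"ty":31,"tz":0,"fingers":1}
    - {"ax":0,"ay":0,"az":0,"tx":3.4,"ty":31,"tz":0,"fingers":1}
    - {"ax":0,"ay":0,"az":0,"tx":0,"ty":0,"tz":0,"fingers":1}

```text
clock: 25.15
ee_pos: [0.5174, -0.2614, 0.2205]
eef_rot: [[0.988, -0.155, -0.002], [-0.155, -0.988, -0.001], [-0.001, 0.002, -1.0]]
ft_force: [1.1, -0.5, -1.3]
gripper_width: 0.126
```

```bash
python3 - <<'E'
from h import *
plan((520,-260,220,-8.3),(520,-260,148,-8.3))
a=env.camera("scene")[110:270,380:530]
cv2.imwrite("pics/r4.png",cv2.resize(a,None,fx=3,fy=3,interpolation=2))
E
```

```text
now [ 517.4 -261.4  220.5] a -8.9 tilt [-0.0013  0.0015 -1.    ] F [ 1.1 -0.5 -1.3] w 0.126 t 25.15
(520, -260, 220, -8.3) az -0.0112 tx 2.4 ty -1.8 tz 0.5
(520, -260, 148, -8.3) az -0.0000 tx 0.0 ty -0.0 tz 72.0
```

View pics/r4.png

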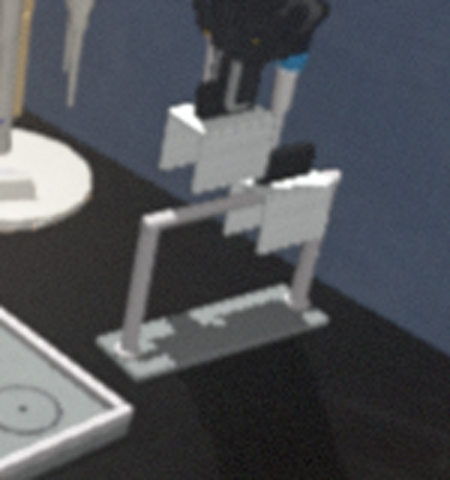

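Call:
play_rows:
  deltas:
    - {"ax":0,"ay":0,"az":-0.01,"tx":2.4,"ty":-1.5,"tz":10,"fingers":1}
    - {"ax":0,"ay":0,"az":0,"tx":0,"ty":0,"tz":12,"fingers":1}
    - {"ax":0,"ay":0,"az":0,"tx":0,"ty":0,"tz":12,"fingers":1}
    - {"ax":0,"ay":0,"az":0,"tx":0,"ty":0,"tz":12,"fingers":1}
    - {"ax":0,"ay":0,"az":0,"tx":0,"ty":0,"tz":12,"fingers":1}
    - {"ax":0,"ay":0,"az":0,"tx":0,"ty":0,"tz":7,"fingers":1}
    - {"ax":0,"ay":0,"az":0,"tx":0,"ty":0,"tz":4,"fingers":1}
    - {"ax":0,"ay":0,"az":0,"tx":0,"ty":0,"tz":2,"fingers":1}
    - {"ax":0,"ay":0,"az":0,"tx":0,"ty":0,"tz":1.5,"fingers":1}
    - {"ax":0,"ay":0,"az":0,"tx":0,"ty":0,"tz":1,"fingers":1}
    - {"ax":0,"ay":0,"az":0,"tx":0,"ty":0,"tz":0,"fingers":1}

```text
clock: 26.58
ee_pos: [0.5214, -0.2575, 0.1479]
eef_rot: [[0.99, -0.141, 0.0], [-0.141, -0.99, 0.0], [0.0, -0.0, -1.0]]
ft_force: [-0.1, -0.5, -1.2]
gripper_width: 0.127
```

Call:
play_rows:
  deltas:
    - {"ax":0,"ay":0,"az":0,"tx":-0.5,"ty":0,"tz":1,"fingers":1}
    - {"ax":0,"ay":0,"az":0,"tx":0,"ty":0,"tz":1,"fingers":1}
    - {"ax":0,"ay":0,"az":0,"tx":0,"ty":0,"tz":0,"fingers":1}

```text
clock: 26.95
ee_pos: [0.5211, -0.2575, 0.1469]
eef_rot: [[0.99, -0.141, 0.001], [-0.141, -0.99, 0.0], [0.001, -0.0, -1.0]]
ft_force: [-2.8, 2.2, 10.0]
gripper_width: 0.13
```

Call:
play_rows:
  deltas:
    - {"ax":0,"ay":0,"az":0,"tx":0,"ty":0,"tz":0,"fingers":-0.2}
    - {"ax":0,"ay":0,"az":0,"tx":0,"ty":0,"tz":0,"fingers":-1}
    - {"ax":0,"ay":0,"az":0,"tx":0,"ty":0,"tz":0,"fingers":-1}
    - {"ax":0,"ay":0,"az":0,"tx":0,"ty":0,"tz":0,"fingers":-1}
    - {"ax":0,"ay":0,"az":0,"tx":0,"ty":0,"tz":-12,"fingers":-1}
    - {"ax":0,"ay":0,"az":0,"tx":0,"ty":0,"tz":-20,"fingers":-1}
    - {"ax":0,"ay":0,"az":-0.07,"tx":0,"ty":0,"tz":-20,"fingers":-1}
    - {"ax":0,"ay":0,"az":-0.07,"tx":0,"ty":0,"tz":-10,"fingers":1}
    - {"ax":0,"ay":0,"az":0,"tx":15,"ty":-25,"tz":0,"fingers":1}
    - {"ax":0,"ay":0,"az":0,"tx":15,"ty":-25,"tz":0,"fingers":1}
    - {"ax":0,"ay":0,"az":0,"tx":15,"ty":-25,"tz":0,"fingers":1}
    - {"ax":0,"ay":0,"az":0,"tx":15,"ty":-25,"tz":0,"fingers":1}
    - {"ax":0,"ay":0,"az":0,"tx":15,"ty":-25,"tz":0,"fingers":1}
    - {"ax":0,"ay":0,"az":0,"tx":15,"ty":-25,"tz":0,"fingers":1}
    - {"ax":0,"ay":0,"az":0,"tx":20,"ty":-25,"tz":0,"fingers":1}
    - {"ax":0,"ay":0,"az":0,"tx":0,"ty":0,"tz":0,"fingers":1}

```text
clock: 28.95
ee_pos: [0.6326, -0.0793, 0.2081]
eef_rot: [[1.0, 0.003, 0.001], [0.003, -1.0, 0.001], [0.001, -0.001, -1.0]]
ft_force: [0.0, -0.2, -0.1]
gripper_width: -0.001
```

```bash
python3 - <<'E'
from h import *
for c in("top","scene"):
    im=env.camera(c)
    hh=cv2.cvtColor(im,cv2.COLOR_BGR2HSV)
    for d in env.trace(c,"dish_0"):
        r=d["region"];print(c,d["uv"].round(1) if hasattr(d["uv"],'round') else d["uv"],round(d["p"],2),int(r.sum()),np.median(im[r],0),(ray(c,d["uv"],.035)*1e3).round(1))
    print("keepers",[(x["uv"],round(x["p"],2)) for x in env.pinpoint(c,"keeper_0")])
for y in(-40,40):print(proj("scene",W(np.array([[0,y/1e3,.09]]),(.5146,-.297,np.radians(-8.3)),0)))
plan((630,-79,110,0),(630,-79,40,0))
im=env.camera("scene");cv2.imwrite("pics/s5.png",cv2.resize(im[110:300,220:530],None,fx=2.4,fy=2.4,interpolation=2))
E
```

```text
top [234.1, 341.3] 0.9 2156 [177. 233. 243.] [357.6 231.5  35. ]
top [174.7, 195.8] 0.85 1004 [100. 190.  66.] [697.6 375.1  35. ]
top [273.0, 220.0] 0.82 990 [178. 235. 245.] [633.7 143.1  35. ]
keepers [([451.0, 261.5], 0.81), ([487.4, 269.9], 0.6)]
scene [348.7, 217.1] 0.95 590 [ 85. 100. 142.] [627.9 -56.5  35. ]
scene [300.6, 354.7] 0.88 2923 [184. 247. 253.] [341.  250.3  35. ]
scene [276.4, 249.0] 0.74 731 [187. 247. 253.] [613.5 149.6  35. ]
keepers [([440.4, 196.0], 0.89), ([469.6, 187.8], 0.79), ([347.3, 221.5], 0.17)]
[[470.62532658 187.05952884]]
[[444.14976938 194.08354607]]
now [630.6 -83.7 208.2] a -0.2 tilt [ 2.e-04  3.e-04 -1.e+00] F [ 1.3 -0.8  0.3] w -0.002 t 29.25
(630, -79, 110, 0) az -0.0028 tx -0.6 ty -4.7 tz 98.2
(630, -79, 40, 0) az -0.0000 tx 0.0 ty 0.0 tz 70.0
```

View pics/s5.png

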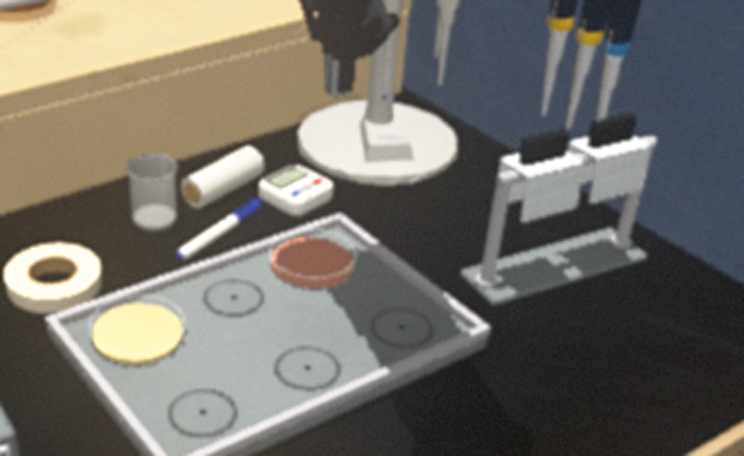

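```bash
python3 - <<'E'
from h import *
print(proj("scene",[[.631,-.079,.035],[.6289,.139,.035]]))
env.camera("scene")
for d in env.trace("scene","dish_0"):
    x=ray("scene",d["uv"],.03)
    if d["region"].sum()<900: print(d["uv"],fit("dish",{"scene":d["region"].astype(np.float32)},(x[0],x[1],0),.02,False))
for m in ((.5702,-.0790),): print(m)
# rim/marks projections for calibration check
D=(.5698,.0311,np.radians(-.4))
print("deck corners scene",proj("scene",W(np.array([[.118,-.173,.03],[-.118,-.173,.03],[.118,.173,.03],[-.118,.173,.03]]),D,0)).round(1))
print("lane dots rear",proj("scene",W(np.array([[.0605,-.110,.02],[.0605,0,.02],[.0605,.110,.02],[-.0605,-.110,.02],[-.0605,0,.02],[-.0605,.110,.02]]),D,0)).round(1))
plan((630,-79,60,0))
E
```

```text
[[355.40732993 213.69458366]
 [277.30993455 243.74381634]]
[349.1, 217.3] (array([635.5, -65.7]), np.float64(0.243))
[156.4, 273.3] (array([688.4, 386.7]), np.float64(0.295))
[273.7, 248.4] (array([629.1, 141. ]), np.float64(0.205))
(0.5702, -0.079)
deck corners scene [[362.3 197.7]
 [425.1 245.3]
 [239.6 241.1]
 [291.  305.4]]
lane dots rear [[355.5 219. ]
 [317.9 233.1]
 [276.6 248.7]
 [386.7 244.6]
 [347.5 261.3]
 [304.1 279.7]]
now [630.8 -83.1 208. ] a -0.1 tilt [ 1.e-04 -0.e+00 -1.e+00] F [-0.1 -0.2  0.4] w 0.003 t 29.40
(630, -79, 60, 0) az -0.0020 tx -0.8 ty -4.1 tz 148.0
```

Call:
play_rows:
  deltas:
    - {"ax":0,"ay":0,"az":0,"tx":1,"ty":-5,"tz":25,"fingers":1}
    - {"ax":0,"ay":0,"az":0,"tx":0,"ty":-5,"tz":25,"fingers":1}
    - {"ax":0,"ay":0,"az":0,"tx":0,"ty":0,"tz":25,"fingers":1}
    - {"ax":0,"ay":0,"az":0,"tx":0,"ty":0,"tz":25,"fingers":1}
    - {"ax":0,"ay":0,"az":0,"tx":0,"ty":0,"tz":25,"fingers":1}
    - {"ax":0,"ay":0,"az":0,"tx":0,"ty":0,"tz":20,"fingers":1}
    - {"ax":0,"ay":0,"az":0,"tx":0,"ty":0,"tz":10,"fingers":1}
    - {"ax":0,"ay":0,"az":0,"tx":0,"ty":0,"tz":4,"fingers":1}
    - {"ax":0,"ay":0,"az":0,"tx":0,"ty":0,"tz":0,"fingers":1}
    - {"ax":0,"ay":0,"az":0,"tx":0,"ty":0,"tz":0,"fingers":1}

```text
clock: 30.65
ee_pos: [0.6326, -0.0726, 0.0496]
eef_rot: [[1.0, -0.001, 0.001], [-0.001, -1.0, 0.0], [0.001, -0.0, -1.0]]
ft_force: [-0.6, 0.1, -0.6]
gripper_width: -0.0
```

```bash
python3 - <<'E'
from h import *
plan()
im=env.camera("scene");cv2.imwrite("pics/s6.png",cv2.resize(im[180:310,230:440],None,fx=3.5,fy=3.5,interpolation=2))
E
```

```text
now [632.6 -72.6  49.6] a -0.1 tilt [ 0.0013 -0.     -1.    ] F [-0.6  0.1 -0.6] w -0.000 t 30.65
```

View pics/s6.png

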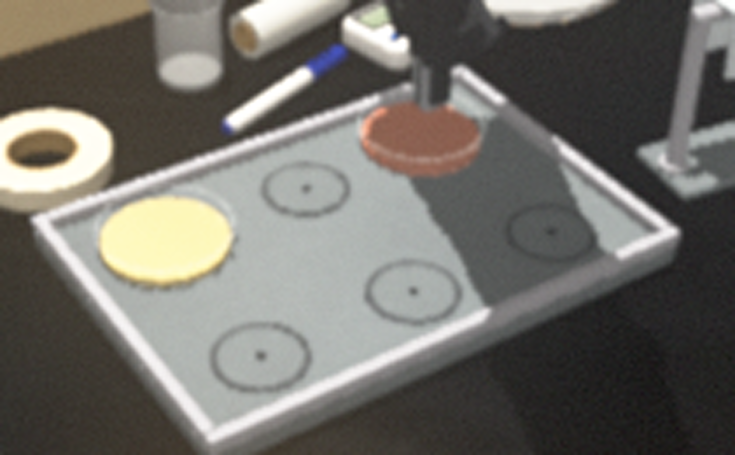

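Call:
play_rows:
  deltas:
    - {"ax":0,"ay":0,"az":0,"tx":-0.5,"ty":-0.5,"tz":1.2,"fingers":1}
    - {"ax":0,"ay":0,"az":0,"tx":-0.5,"ty":-0.5,"tz":1.2,"fingers":1}
    - {"ax":0,"ay":0,"az":0,"tx":-0.5,"ty":-0.5,"tz":1.2,"fingers":1}
    - {"ax":0,"ay":0,"az":0,"tx":-0.5,"ty":-0.5,"tz":1.2,"fingers":1}
    - {"ax":0,"ay":0,"az":0,"tx":0,"ty":-0.5,"tz":1.2,"fingers":1}
    - {"ax":0,"ay":0,"az":0,"tx":0,"ty":-0.5,"tz":1.2,"fingers":1}
    - {"ax":0,"ay":0,"az":0,"tx":0,"ty":0,"tz":1.2,"fingers":1}
    - {"ax":0,"ay":0,"az":0,"tx":0,"ty":0,"tz":1.2,"fingers":1}
    - {"ax":0,"ay":0,"az":0,"tx":0,"ty":0,"tz":1.2,"fingers":1}
    - {"ax":0,"ay":0,"az":0,"tx":0,"ty":0,"tz":1.2,"fingers":1}
    - {"ax":0,"ay":0,"az":0,"tx":0,"ty":0,"tz":1,"fingers":1}
    - {"ax":0,"ay":0,"az":0,"tx":0,"ty":0,"tz":1,"fingers":1}
    - {"ax":0,"ay":0,"az":0,"tx":0,"ty":0,"tz":0,"fingers":1}

```text
clock: 32.33
ee_pos: [0.6301, -0.0695, 0.0354]
eef_rot: [[1.0, -0.001, 0.0], [-0.001, -1.0, 0.0], [0.0, -0.0, -1.0]]
ft_force: [-2.5, 0.2, 6.1]
gripper_width: 0.003
```

Call:
play_rows:
  deltas:
    - {"ax":0,"ay":0,"az":0,"tx":0,"ty":0,"tz":0.3,"fingers":1}
    - {"ax":0,"ay":0,"az":0,"tx":-2,"ty":0,"tz":0,"fingers":1}
    - {"ax":0,"ay":0,"az":0,"tx":-4,"ty":0,"tz":0,"fingers":1}
    - {"ax":0,"ay":0,"az":0,"tx":-4,"ty":0,"tz":0,"fingers":1}
    - {"ax":0,"ay":0,"az":0,"tx":-4,"ty":0,"tz":0,"fingers":1}
    - {"ax":0,"ay":0,"az":0,"tx":-4,"ty":0,"tz":0,"fingers":1}

```text
clock: 33.08
ee_pos: [0.6135, -0.0698, 0.0354]
eef_rot: [[1.0, -0.001, 0.003], [-0.001, -1.0, -0.0], [0.003, 0.0, -1.0]]
ft_force: [4.6, -0.4, 5.6]
gripper_width: -0.001
```

Call:
play_rows:
  deltas:
    - {"ax":0,"ay":0,"az":0,"tx":-2,"ty":0,"tz":0.5,"fingers":1}
    - {"ax":0,"ay":0,"az":0,"tx":-4,"ty":0,"tz":0,"fingers":1}
    - {"ax":0,"ay":0,"az":0,"tx":-4,"ty":0,"tz":0,"fingers":1}
    - {"ax":0,"ay":0,"az":0,"tx":-4,"ty":0,"tz":0,"fingers":1}
    - {"ax":0,"ay":0,"az":0,"tx":-4,"ty":0,"tz":0,"fingers":1}

```text
clock: 33.7
ee_pos: [0.5965, -0.0698, 0.0354]
eef_rot: [[1.0, -0.001, 0.005], [-0.001, -1.0, -0.001], [0.005, 0.001, -1.0]]
ft_force: [5.7, 0.3, 8.0]
gripper_width: 0.0
```

```bash
python3 - <<'E'
from h import *
plan()
im=env.camera("scene");cv2.imwrite("pics/s7.png",cv2.resize(im[180:310,230:440],None,fx=3.5,fy=3.5,interpolation=2))
r=env.trace("scene","dish_0")
for d in r: print(d["uv"],d["p"],d["region"].sum())
E
```

```text
now [596.5 -69.8  35.4] a -0.1 tilt [ 5.2e-03  5.0e-04 -1.0e+00] F [5.7 0.3 8. ] w 0.000 t 33.70
[157.1, 271.8] 0.95 860
[349.5, 223.6] 0.88 478
[300.8, 355.7] 0.8 2978
[203.8, 304.4] 0.24 3100
```

View pics/s7.png

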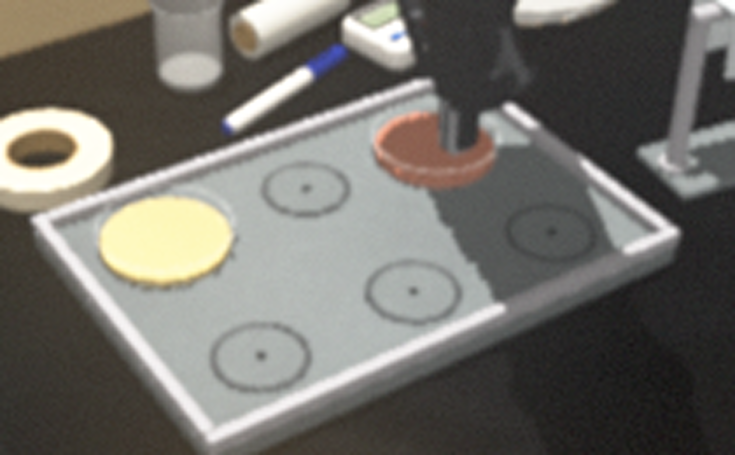

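Call:
play_rows:
  deltas:
    - {"ax":0,"ay":0,"az":0,"tx":-2,"ty":0,"tz":0.3,"fingers":1}
    - {"ax":0,"ay":0,"az":0,"tx":-4,"ty":0,"tz":0,"fingers":1}
    - {"ax":0,"ay":0,"az":0,"tx":-4,"ty":0,"tz":0,"fingers":1}
    - {"ax":0,"ay":0,"az":0,"tx":-4,"ty":0,"tz":0,"fingers":1}
    - {"ax":0,"ay":0,"az":0,"tx":-4,"ty":0,"tz":0,"fingers":1}

```text
clock: 34.42
ee_pos: [0.5791, -0.0699, 0.0353]
eef_rot: [[1.0, -0.001, 0.006], [-0.001, -1.0, -0.001], [0.006, 0.001, -1.0]]
ft_force: [5.4, -0.2, 10.0]
gripper_width: 0.001
```

```bash
cat >> h.py <<'E'
def red(im):
    h=cv2.cvtColor(im,cv2.COLOR_BGR2HSV);m=((h[...,0]<12)|(h[...,0]>172))&(h[...,1]>70)&(h[...,2]>60)
    w=np.zeros_like(m);w[180:320,230:440]=m[180:320,230:440]
    n,l,s,c=cv2.connectedComponentsWithStats(w.astype(np.uint8));k=s[1:,4].argmax()+1;return s[k]
E
python3 - <<'E'
from h import *
plan()
print(red((cv2.resize(cv2.imread("pics/s7.png"),(210,130),interpolation=cv2.INTER_AREA))) if 0 else "")
im=env.camera("scene");print(red(im))
for n in("s6","s7"):
    b=np.zeros((480,640,3),np.uint8);b[180:310,230:440]=cv2.resize(cv2.imread(f"pics/{n}.png"),(210,130),interpolation=cv2.INTER_AREA);print(n,red(b))
E
```

```text
now [579.1 -69.9  35.3] a -0.1 tilt [ 6.4e-03  7.0e-04 -1.0e+00] F [ 5.4 -0.2 10. ] w 0.001 t 34.42

[341 215  34  22 475]
s6 [333 209  34  21 536]
s7 [337 212  34  22 461]
```

Call:
play_rows:
  deltas:
    - {"ax":0,"ay":0,"az":0,"tx":-4,"ty":0,"tz":0,"fingers":1}
    - {"ax":0,"ay":0,"az":0,"tx":-4,"ty":0,"tz":0,"fingers":1}
    - {"ax":0,"ay":0,"az":0,"tx":-4,"ty":0,"tz":0,"fingers":1}
    - {"ax":0,"ay":0,"az":0,"tx":-4,"ty":0,"tz":0,"fingers":1}
    - {"ax":0,"ay":0,"az":0,"tx":-4,"ty":0,"tz":0,"fingers":1}
    - {"ax":0,"ay":0,"az":0,"tx":-4,"ty":0,"tz":0,"fingers":1}
    - {"ax":0,"ay":0,"az":0,"tx":-4,"ty":0,"tz":0,"fingers":1}
    - {"ax":0,"ay":0,"az":0,"tx":-4,"ty":0,"tz":0,"fingers":1}
    - {"ax":0,"ay":0,"az":0,"tx":-4,"ty":0,"tz":0,"fingers":1}
    - {"ax":0,"ay":0,"az":0,"tx":-4,"ty":0,"tz":0,"fingers":1}

```text
clock: 35.72
ee_pos: [0.5394, -0.0699, 0.0353]
eef_rot: [[1.0, -0.001, 0.007], [-0.001, -1.0, -0.001], [0.007, 0.001, -1.0]]
ft_force: [7.2, 0.4, 10.5]
gripper_width: -0.0
```

```bash
python3 - <<'E'
from h import *
plan();print(red(env.camera("scene")))
E
```

```text
now [539.4 -69.9  35.3] a -0.1 tilt [ 6.8e-03  7.0e-04 -1.0e+00] F [ 7.2  0.4 10.5] w -0.000 t 35.73
[351 223  35  23 517]
```

Call:
play_rows:
  deltas:
    - {"ax":0,"ay":0,"az":0,"tx":-4,"ty":0,"tz":0,"fingers":1}
    - {"ax":0,"ay":0,"az":0,"tx":-4,"ty":0,"tz":0,"fingers":1}
    - {"ax":0,"ay":0,"az":0,"tx":-4,"ty":0,"tz":0,"fingers":1}
    - {"ax":0,"ay":0,"az":0,"tx":-4,"ty":0,"tz":0,"fingers":1}
    - {"ax":0,"ay":0,"az":0,"tx":-4,"ty":0,"tz":0,"fingers":1}
    - {"ax":0,"ay":0,"az":0,"tx":-4,"ty":0,"tz":0,"fingers":1}
    - {"ax":0,"ay":0,"az":0,"tx":-4,"ty":0,"tz":0,"fingers":1}
    - {"ax":0,"ay":0,"az":0,"tx":-4,"ty":0,"tz":0,"fingers":1}
    - {"ax":0,"ay":0,"az":0,"tx":-4,"ty":0,"tz":0,"fingers":1}
    - {"ax":0,"ay":0,"az":0,"tx":-4,"ty":0,"tz":0,"fingers":1}
    - {"ax":0,"ay":0,"az":0,"tx":-4,"ty":0,"tz":0,"fingers":1}

```text
clock: 37.15
ee_pos: [0.4958, -0.0699, 0.0353]
eef_rot: [[1.0, -0.001, 0.007], [-0.001, -1.0, -0.001], [0.007, 0.001, -1.0]]
ft_force: [7.2, -0.1, 12.1]
gripper_width: 0.002
```

```bash
python3 - <<'E'
from h import *
plan();print(red(env.camera("scene")))
E
```

```text
now [495.8 -69.9  35.3] a -0.1 tilt [ 7.4e-03  8.0e-04 -1.0e+00] F [ 7.2 -0.1 12.1] w 0.002 t 37.15
[363 232  35  25 552]
```

Call:
play_rows:
  deltas:
    - {"ax":0,"ay":0,"az":0,"tx":-3,"ty":0,"tz":0,"fingers":1}
    - {"ax":0,"ay":0,"az":0,"tx":-3,"ty":0,"tz":0,"fingers":1}
    - {"ax":0,"ay":0,"az":0,"tx":-2,"ty":0,"tz":0,"fingers":1}

```text
clock: 37.58
ee_pos: [0.4878, -0.0699, 0.0353]
eef_rot: [[1.0, -0.001, 0.007], [-0.001, -1.0, -0.001], [0.007, 0.001, -1.0]]
ft_force: [7.2, -0.1, 11.0]
gripper_width: -0.0
```

```bash
python3 - <<'E'
from h import *
plan();im=env.camera("scene");print(red(im));cv2.imwrite("pics/s8.png",cv2.resize(im[180:310,230:440],None,fx=3.5,fy=3.5,interpolation=2))
E
```

```text
now [487.8 -69.9  35.3] a -0.1 tilt [ 7.4e-03  9.0e-04 -1.0e+00] F [ 7.2 -0.1 11. ] w -0.000 t 37.58
[365 234  36  25 550]
```

View pics/s8.png

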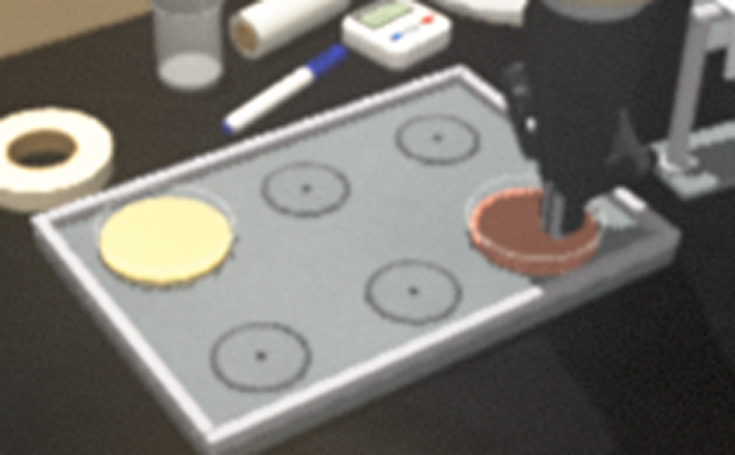

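Call:
play_rows:
  deltas:
    - {"ax":0,"ay":0,"az":0,"tx":-2,"ty":0,"tz":0,"fingers":1}
    - {"ax":0,"ay":0,"az":0,"tx":-2,"ty":0,"tz":0,"fingers":1}
    - {"ax":0,"ay":0,"az":0,"tx":-2,"ty":0,"tz":0,"fingers":1}

```text
clock: 38.0
ee_pos: [0.482, -0.0699, 0.0353]
eef_rot: [[1.0, -0.001, 0.008], [-0.001, -1.0, -0.001], [0.008, 0.001, -1.0]]
ft_force: [8.3, 0.9, 9.8]
gripper_width: 0.002
```

```bash
python3 - <<'E'
from h import *
plan();im=env.camera("scene");print(red(im))
E
```

```text
now [482.  -69.9  35.3] a -0.1 tilt [ 7.6e-03  9.0e-04 -1.0e+00] F [8.3 0.9 9.8] w 0.002 t 38.00
[366 235  36  25 552]
```

Call:
play_rows:
  deltas:
    - {"ax":0,"ay":0,"az":0,"tx":-2,"ty":0,"tz":0.2,"fingers":1}
    - {"ax":0,"ay":0,"az":0,"tx":-2,"ty":0,"tz":0,"fingers":1}
    - {"ax":0,"ay":0,"az":0,"tx":-2,"ty":0,"tz":0,"fingers":1}

```text
clock: 38.42
ee_pos: [0.4767, -0.0699, 0.0353]
eef_rot: [[1.0, -0.001, 0.009], [-0.001, -1.0, -0.001], [0.009, 0.001, -1.0]]
ft_force: [9.0, 0.5, 11.2]
gripper_width: -0.002
```

```bash
python3 - <<'E'
from h import *
plan();im=env.camera("scene");print(red(im))
E
```

```text
now [476.7 -69.9  35.3] a -0.1 tilt [ 0.0089  0.0011 -1.    ] F [ 9.   0.5 11.2] w -0.002 t 38.42
[366 235  36  25 548]
```

Call:
play_rows:
  deltas:
    - {"ax":0,"ay":0,"az":0,"tx":0,"ty":0,"tz":-5,"fingers":1}
    - {"ax":0,"ay":0,"az":0,"tx":0,"ty":0,"tz":-20,"fingers":1}
    - {"ax":0,"ay":0,"az":0,"tx":0,"ty":0,"tz":-10,"fingers":1}
    - {"ax":0,"ay":0,"az":0,"tx":19.6,"ty":-26.2,"tz":0,"fingers":1}
    - {"ax":0,"ay":0,"az":0,"tx":19.6,"ty":-26.2,"tz":0,"fingers":1}
    - {"ax":0,"ay":0,"az":0,"tx":19.6,"ty":-26.2,"tz":0,"fingers":1}
    - {"ax":0,"ay":0,"az":0,"tx":19.6,"ty":-26.2,"tz":0,"fingers":1}
    - {"ax":0,"ay":0,"az":0,"tx":19.6,"ty":-26.2,"tz":0,"fingers":1}
    - {"ax":0,"ay":0,"az":0,"tx":19.6,"ty":-26.2,"tz":0,"fingers":1}
    - {"ax":0,"ay":0,"az":0,"tx":19.6,"ty":-26.2,"tz":0,"fingers":1}
    - {"ax":0,"ay":0,"az":0,"tx":19.6,"ty":-26.2,"tz":0,"fingers":1}
    - {"ax":0,"ay":0,"az":0,"tx":0,"ty":0,"tz":0,"fingers":1}
    - {"ax":0,"ay":0,"az":0,"tx":0,"ty":0,"tz":0,"fingers":1}

```text
clock: 40.1
ee_pos: [0.6281, 0.1393, 0.068]
eef_rot: [[1.0, -0.001, -0.002], [-0.001, -1.0, -0.001], [-0.002, 0.001, -1.0]]
ft_force: [-0.2, -0.4, -0.3]
gripper_width: -0.005
```

```bash
python3 - <<'E'
from h import *
plan((634,140,49,0));im=env.camera("scene");print(red(im));im=env.camera("top")
for d in env.trace("top","dish_1"): print(d["uv"],d["p"],np.median(im[d["region"]],0),(ray("top",d["uv"],.03)*1e3).round(0))
for d in env.trace("scene","dish_1"): print(d["uv"],d["p"])
E
```

```text
now [628.1 139.3  68. ] a -0.1 tilt [-1.5e-03  9.0e-04 -1.0e+00] F [-0.2 -0.4 -0.3] w -0.005 t 40.10
(634, 140, 49, 0) az -0.0014 tx 5.9 ty -0.7 tz 19.0
[366 235  36  25 667]
[175.1, 196.8] 0.8 [101. 191.  67.] [697. 376.  30.]
[367.9, 274.5] 0.69 [ 80. 101. 143.] [502. -74.  30.]
[245.3, 346.9] 0.63 [181. 238. 246.] [345. 207.  30.]
[283.4, 223.7] 0.57 [ 99. 142. 150.] [625. 119.  30.]
[276.9, 248.8] 0.83
[301.1, 357.0] 0.82
[382.1, 246.3] 0.77
[155.8, 271.6] 0.71
```

Call:
play_rows:
  deltas:
    - {"ax":0,"ay":0,"az":0,"tx":5,"ty":0,"tz":12,"fingers":1}
    - {"ax":0,"ay":0,"az":0,"tx":0,"ty":0,"tz":7,"fingers":1}
    - {"ax":0,"ay":0,"az":0,"tx":0,"ty":0,"tz":1.2,"fingers":1}
    - {"ax":0,"ay":0,"az":0,"tx":0,"ty":0,"tz":1.2,"fingers":1}
    - {"ax":0,"ay":0,"az":0,"tx":0,"ty":0,"tz":1.2,"fingers":1}
    - {"ax":0,"ay":0,"az":0,"tx":0,"ty":0,"tz":1.2,"fingers":1}
    - {"ax":0,"ay":0,"az":0,"tx":0,"ty":0,"tz":1.2,"fingers":1}
    - {"ax":0,"ay":0,"az":0,"tx":0,"ty":0,"tz":1.2,"fingers":1}
    - {"ax":0,"ay":0,"az":0,"tx":0,"ty":0,"tz":1.2,"fingers":1}
    - {"ax":0,"ay":0,"az":0,"tx":0,"ty":0,"tz":1.2,"fingers":1}
    - {"ax":0,"ay":0,"az":0,"tx":0,"ty":0,"tz":1.2,"fingers":1}
    - {"ax":0,"ay":0,"az":0,"tx":0,"ty":0,"tz":1.2,"fingers":1}
    - {"ax":0,"ay":0,"az":0,"tx":0,"ty":0,"tz":1,"fingers":1}
    - {"ax":0,"ay":0,"az":0,"tx":0,"ty":0,"tz":1,"fingers":1}
    - {"ax":0,"ay":0,"az":0,"tx":0,"ty":0,"tz":0,"fingers":1}

```text
clock: 42.18
ee_pos: [0.6341, 0.14, 0.0355]
eef_rot: [[1.0, -0.001, 0.0], [-0.001, -1.0, -0.0], [0.0, 0.0, -1.0]]
ft_force: [-0.2, -0.2, -0.5]
gripper_width: 0.001
```

Call:
play_rows:
  deltas:
    - {"ax":0,"ay":0,"az":0,"tx":0,"ty":0,"tz":0.8,"fingers":1}
    - {"ax":0,"ay":0,"az":0,"tx":0,"ty":0,"tz":0.8,"fingers":1}
    - {"ax":0,"ay":0,"az":0,"tx":0,"ty":0,"tz":0,"fingers":1}

```text
clock: 42.55
ee_pos: [0.6342, 0.1401, 0.0354]
eef_rot: [[1.0, -0.001, 0.0], [-0.001, -1.0, 0.001], [0.0, -0.001, -1.0]]
ft_force: [-6.2, -0.8, 14.4]
gripper_width: 0.001
```

Call:
play_rows:
  deltas:
    - {"ax":0,"ay":0,"az":0,"tx":-1,"ty":0,"tz":-0.2,"fingers":1}
    - {"ax":0,"ay":0,"az":0,"tx":-2,"ty":0,"tz":0,"fingers":1}
    - {"ax":0,"ay":0,"az":0,"tx":-3,"ty":0,"tz":0,"fingers":1}
    - {"ax":0,"ay":0,"az":0,"tx":-4,"ty":0,"tz":0,"fingers":1}
    - {"ax":0,"ay":0,"az":0,"tx":-4,"ty":0,"tz":0,"fingers":1}
    - {"ax":0,"ay":0,"az":0,"tx":-4,"ty":0,"tz":0,"fingers":1}

```text
clock: 43.3
ee_pos: [0.6183, 0.1401, 0.0354]
eef_rot: [[1.0, -0.001, 0.005], [-0.001, -1.0, 0.001], [0.005, -0.001, -1.0]]
ft_force: [3.1, 0.0, 5.8]
gripper_width: 0.002
```

```bash
cat >> h.py <<'E'
def yel(im):
    h=cv2.cvtColor(im,cv2.COLOR_BGR2HSV);m=(h[...,0]>15)&(h[...,0]<35)&(h[...,1]>40)&(h[...,2]>130)
    w=np.zeros_like(m);w[225:312,235:345]=m[225:312,235:345]
    n,l,s,c=cv2.connectedComponentsWithStats(w.astype(np.uint8));k=s[1:,4].argmax()+1;return s[k]
E
python3 - <<'E'
from h import *
b=np.zeros((480,640,3),np.uint8);b[180:310,230:440]=cv2.resize(cv2.imread("pics/s8.png"),(210,130),interpolation=cv2.INTER_AREA);print(yel(b))
plan();im=env.camera("scene");print(yel(im))
E
```

```text
[258 236  38  27 794]
now [618.3 140.1  35.4] a -0.1 tilt [ 4.7e-03 -6.0e-04 -1.0e+00] F [3.1 0.  5.8] w 0.002 t 43.30
[261 240  38  27 686]
```

Call:
play_rows:
  deltas:
    - {"ax":0,"ay":0,"az":0,"tx":-1,"ty":0,"tz":0.4,"fingers":1}
    - {"ax":0,"ay":0,"az":0,"tx":-4,"ty":0,"tz":0,"fingers":1}
    - {"ax":0,"ay":0,"az":0,"tx":-4,"ty":0,"tz":0.2,"fingers":1}
    - {"ax":0,"ay":0,"az":0,"tx":-4,"ty":0,"tz":0,"fingers":1}
    - {"ax":0,"ay":0,"az":0,"tx":-4,"ty":0,"tz":0,"fingers":1}
    - {"ax":0,"ay":0,"az":0,"tx":-4,"ty":0,"tz":0,"fingers":1}
    - {"ax":0,"ay":0,"az":0,"tx":-4,"ty":0,"tz":0,"fingers":1}
    - {"ax":0,"ay":0,"az":0,"tx":-4,"ty":0,"tz":0,"fingers":1}
    - {"ax":0,"ay":0,"az":0,"tx":-4,"ty":0,"tz":0,"fingers":1}

```text
clock: 44.48
ee_pos: [0.5865, 0.1403, 0.0354]
eef_rot: [[1.0, -0.001, 0.007], [-0.001, -1.0, 0.001], [0.007, -0.001, -1.0]]
ft_force: [7.3, 0.5, 9.2]
gripper_width: -0.0
```

Call:
play_rows:
  deltas:
    - {"ax":0,"ay":0,"az":0,"tx":-4,"ty":0,"tz":0,"fingers":1}
    - {"ax":0,"ay":0,"az":0,"tx":-4,"ty":0,"tz":0,"fingers":1}
    - {"ax":0,"ay":0,"az":0,"tx":-4,"ty":0,"tz":0,"fingers":1}
    - {"ax":0,"ay":0,"az":0,"tx":-4,"ty":0,"tz":0,"fingers":1}
    - {"ax":0,"ay":0,"az":0,"tx":-4,"ty":0,"tz":0,"fingers":1}
    - {"ax":0,"ay":0,"az":0,"tx":-4,"ty":0,"tz":0,"fingers":1}
    - {"ax":0,"ay":0,"az":0,"tx":-4,"ty":0,"tz":0,"fingers":1}
    - {"ax":0,"ay":0,"az":0,"tx":-4,"ty":0,"tz":0,"fingers":1}
    - {"ax":0,"ay":0,"az":0,"tx":-4,"ty":0,"tz":0,"fingers":1}
    - {"ax":0,"ay":0,"az":0,"tx":-4,"ty":0,"tz":0,"fingers":1}

```text
clock: 45.72
ee_pos: [0.5468, 0.1404, 0.0353]
eef_rot: [[1.0, -0.002, 0.007], [-0.002, -1.0, 0.001], [0.007, -0.001, -1.0]]
ft_force: [5.9, -0.4, 8.8]
gripper_width: 0.002
```

```bash
python3 - <<'E'
from h import *
plan();im=env.camera("scene");print(yel(im),red(im))
E
```

```text
now [546.8 140.4  35.3] a -0.1 tilt [ 0.0073 -0.0012 -1.    ] F [ 5.9 -0.4  8.8] w 0.002 t 45.73
[277 257  40  28 786] [366 235  36  25 670]
```

Call:
play_rows:
  deltas:
    - {"ax":0,"ay":0,"az":0,"tx":-4,"ty":0,"tz":0,"fingers":1}
    - {"ax":0,"ay":0,"az":0,"tx":-4,"ty":0,"tz":0,"fingers":1}
    - {"ax":0,"ay":0,"az":0,"tx":-4,"ty":0,"tz":0,"fingers":1}
    - {"ax":0,"ay":0,"az":0,"tx":-4,"ty":0,"tz":0,"fingers":1}
    - {"ax":0,"ay":0,"az":0,"tx":-4,"ty":0,"tz":0,"fingers":1}
    - {"ax":0,"ay":0,"az":0,"tx":-4,"ty":0,"tz":0,"fingers":1}
    - {"ax":0,"ay":0,"az":0,"tx":-4,"ty":0,"tz":0,"fingers":1}
    - {"ax":0,"ay":0,"az":0,"tx":-4,"ty":0,"tz":0,"fingers":1}
    - {"ax":0,"ay":0,"az":0,"tx":-3,"ty":0,"tz":0,"fingers":1}

```text
clock: 46.9
ee_pos: [0.5121, 0.1406, 0.0353]
eef_rot: [[1.0, -0.002, 0.008], [-0.002, -1.0, 0.001], [0.008, -0.001, -1.0]]
ft_force: [5.9, -0.1, 9.4]
gripper_width: 0.001
```

```bash
python3 - <<'E'
from h import *
plan();im=env.camera("scene");print(yel(im),red(im))
E
```

```text
now [512.1 140.6  35.3] a -0.1 tilt [ 0.0077 -0.0014 -1.    ] F [ 5.9 -0.1  9.4] w 0.001 t 46.90
[285 266  41  30 831] [366 235  36  25 668]
```

Call:
play_rows:
  deltas:
    - {"ax":0,"ay":0,"az":0,"tx":-2,"ty":0,"tz":0.2,"fingers":1}
    - {"ax":0,"ay":0,"az":0,"tx":-2,"ty":0,"tz":0,"fingers":1}
    - {"ax":0,"ay":0,"az":0,"tx":-2,"ty":0,"tz":0,"fingers":1}
    - {"ax":0,"ay":0,"az":0,"tx":-2,"ty":0,"tz":0,"fingers":1}

```text
clock: 47.45
ee_pos: [0.5048, 0.1407, 0.0353]
eef_rot: [[1.0, -0.002, 0.009], [-0.002, -1.0, 0.002], [0.009, -0.002, -1.0]]
ft_force: [8.0, 0.4, 9.8]
gripper_width: -0.002
```

```bash
python3 - <<'E'
from h import *
plan();im=env.camera("scene");print(yel(im),red(im))
E
```

```text
now [504.8 140.7  35.3] a -0.1 tilt [ 0.009  -0.0016 -1.    ] F [8.  0.4 9.8] w -0.002 t 47.45
[285 266  41  31 814] [366 235  36  25 670]
```

Call:
play_rows:
  deltas:
    - {"ax":0,"ay":0,"az":0,"tx":0,"ty":0,"tz":-5,"fingers":1}
    - {"ax":0,"ay":0,"az":0,"tx":0,"ty":0,"tz":-30,"fingers":1}
    - {"ax":0,"ay":0,"az":0,"tx":0,"ty":0,"tz":-40,"fingers":1}
    - {"ax":0,"ay":0,"az":0,"tx":0,"ty":0,"tz":-40,"fingers":1}
    - {"ax":0,"ay":0,"az":0,"tx":-17,"ty":-30,"tz":0,"fingers":1}
    - {"ax":0,"ay":0,"az":0,"tx":-17,"ty":-30,"tz":0,"fingers":1}
    - {"ax":0,"ay":0,"az":0,"tx":-17,"ty":-30,"tz":0,"fingers":1}
    - {"ax":0,"ay":0,"az":0,"tx":-17,"ty":-30,"tz":0,"fingers":1}
    - {"ax":0,"ay":0,"az":0,"tx":-17,"ty":-30,"tz":0,"fingers":1}
    - {"ax":0,"ay":0,"az":0,"tx":-17,"ty":-30,"tz":0,"fingers":1}
    - {"ax":0,"ay":0,"az":0,"tx":-18,"ty":-31,"tz":0,"fingers":1}
    - {"ax":0,"ay":0,"az":0,"tx":0,"ty":0,"tz":0,"fingers":1}
    - {"ax":0,"ay":0,"az":0,"tx":0,"ty":0,"tz":0,"fingers":1}

```text
clock: 49.12
ee_pos: [0.3801, 0.3505, 0.1481]
eef_rot: [[1.0, -0.001, -0.001], [-0.001, -1.0, -0.001], [-0.001, 0.001, -1.0]]
ft_force: [0.2, 0.8, 0.4]
gripper_width: 0.001
```

```bash
python3 - <<'E'
from h import *
plan((385,352,58,0));im=env.camera("top")
for d in env.trace("top","dish_1"):
    if d["region"].sum()<1400:print(d["uv"],d["p"],np.median(im[d["region"]],0),fit("dish",{"top":d["region"].astype(np.float32)},ray("top",d["uv"],.03)[:2],.02,False))
cv2.imwrite("pics/t9.png",cv2.resize(im[170:370,130:530],None,fx=2,fy=2,interpolation=2))
E
```

```text
now [380.1 350.5 148.1] a -0.1 tilt [-5.e-04  1.e-03 -1.e+00] F [0.2 0.8 0.4] w 0.001 t 49.12
(385, 352, 58, 0) az -0.0011 tx 4.9 ty -1.5 tz 90.1
[368.0, 275.7] 0.98 [ 72.  92. 132.] (array([503.6, -68. ]), np.float64(0.068))
[174.5, 196.3] 0.76 [ 92. 179.  60.] (array([702.1, 375.5]), np.float64(0.188))
[273.3, 272.1] 0.72 [169. 225. 235.] (array([505.2, 137.1]), np.float64(0.063))
```

View pics/t9.png

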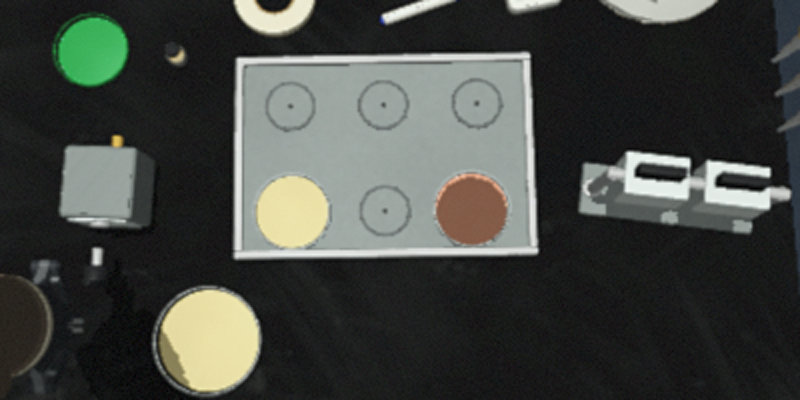

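Call:
play_rows:
  deltas:
    - {"ax":0,"ay":0,"az":0,"tx":0,"ty":-1,"tz":20,"fingers":1}
    - {"ax":0,"ay":0,"az":0,"tx":0,"ty":0,"tz":20,"fingers":1}
    - {"ax":0,"ay":0,"az":0,"tx":0,"ty":0,"tz":20,"fingers":1}
    - {"ax":0,"ay":0,"az":0,"tx":0,"ty":0,"tz":20,"fingers":1}
    - {"ax":0,"ay":0,"az":0,"tx":0,"ty":0,"tz":10,"fingers":1}
    - {"ax":0,"ay":0,"az":0,"tx":4,"ty":0,"tz":0,"fingers":1}
    - {"ax":0,"ay":0,"az":0,"tx":4,"ty":0,"tz":0,"fingers":1}
    - {"ax":0,"ay":0,"az":0,"tx":4,"ty":0,"tz":0,"fingers":1}
    - {"ax":0,"ay":0,"az":0,"tx":4,"ty":0,"tz":0,"fingers":1}
    - {"ax":0,"ay":0,"az":0,"tx":4,"ty":0,"tz":0,"fingers":1}
    - {"ax":0,"ay":0,"az":0,"tx":4,"ty":0,"tz":0,"fingers":1}
    - {"ax":0,"ay":0,"az":0,"tx":4,"ty":0,"tz":0,"fingers":1}
    - {"ax":0,"ay":0,"az":0,"tx":4,"ty":0,"tz":0,"fingers":1}
    - {"ax":0,"ay":0,"az":0,"tx":4,"ty":0,"tz":0,"fingers":1}

```text
clock: 50.98
ee_pos: [0.416, 0.3519, 0.0582]
eef_rot: [[1.0, -0.001, -0.001], [-0.001, -1.0, -0.001], [-0.001, 0.001, -1.0]]
ft_force: [-3.4, -2.4, 1.7]
gripper_width: 0.002
```

Call:
play_rows:
  deltas:
    - {"ax":0,"ay":0,"az":0,"tx":3,"ty":0,"tz":0,"fingers":1}
    - {"ax":0,"ay":0,"az":0,"tx":3,"ty":0,"tz":0,"fingers":1}
    - {"ax":0,"ay":0,"az":0,"tx":3,"ty":0,"tz":0,"fingers":1}
    - {"ax":0,"ay":0,"az":0,"tx":3,"ty":0,"tz":0,"fingers":1}
    - {"ax":0,"ay":0,"az":0,"tx":2,"ty":0,"tz":0,"fingers":1}

```text
clock: 51.6
ee_pos: [0.4304, 0.3522, 0.0582]
eef_rot: [[1.0, -0.001, -0.0], [-0.001, -1.0, -0.0], [-0.0, 0.0, -1.0]]
ft_force: [-3.1, -1.7, -0.3]
gripper_width: 0.001
```

Call:
play_rows:
  deltas:
    - {"ax":0,"ay":0,"az":0,"tx":2,"ty":0,"tz":0,"fingers":1}
    - {"ax":0,"ay":0,"az":0,"tx":2,"ty":0,"tz":0,"fingers":1}

```text
clock: 51.85
ee_pos: [0.4329, 0.3522, 0.0581]
eef_rot: [[1.0, -0.001, -0.003], [-0.001, -1.0, -0.001], [-0.003, 0.001, -1.0]]
ft_force: [-12.9, -2.3, 5.7]
gripper_width: -0.002
```

Call:
play_rows:
  deltas:
    - {"ax":0,"ay":0,"az":0,"tx":1.5,"ty":0,"tz":0,"fingers":1}
    - {"ax":0,"ay":0,"az":0,"tx":0,"ty":0,"tz":0,"fingers":1}
    - {"ax":0,"ay":0,"az":0,"tx":0,"ty":0,"tz":0,"fingers":1}

```text
clock: 52.22
ee_pos: [0.4329, 0.3522, 0.0581]
eef_rot: [[1.0, 0.0, -0.005], [0.0, -1.0, -0.001], [-0.005, 0.001, -1.0]]
ft_force: [-13.4, -3.3, 7.6]
gripper_width: 0.0
```

Call:
play_rows:
  deltas:
    - {"ax":0,"ay":0,"az":0,"tx":-10,"ty":0,"tz":0,"fingers":1}
    - {"ax":0,"ay":0,"az":0,"tx":-15,"ty":0,"tz":0,"fingers":1}
    - {"ax":0,"ay":0,"az":0,"tx":0,"ty":0,"tz":-40,"fingers":1}
    - {"ax":0,"ay":0,"az":0,"tx":0,"ty":0,"tz":-40,"fingers":1}
    - {"ax":0,"ay":0,"az":0.07,"tx":0,"ty":0,"tz":-40,"fingers":-1}
    - {"ax":0,"ay":0,"az":0.07,"tx":0,"ty":0,"tz":-32,"fingers":-1}
    - {"ax":0,"ay":0,"az":0,"tx":0,"ty":0,"tz":0,"fingers":-1}
    - {"ax":0,"ay":0,"az":0,"tx":0,"ty":0,"tz":0,"fingers":-1}

```text
clock: 53.22
ee_pos: [0.4103, 0.3525, 0.2099]
eef_rot: [[0.99, -0.139, -0.0], [-0.139, -0.99, 0.0], [-0.0, -0.0, -1.0]]
ft_force: [0.5, 1.1, 0.2]
gripper_width: 0.849
```

```bash
python3 - <<'E'
from h import *
plan((521,-257.5,210,-8.1),(521,-257.5,147,-8.1))
im=env.camera("top")
k=env.pinpoint("top","knob_grip");print([(d["uv"],round(d["p"],2),(ray("top",d["uv"],.07)*1e3).round(0)) for d in k])
k=env.pinpoint("scene","knob_grip") if env.camera("scene") is not None else 0;print([(d["uv"],round(d["p"],2),(ray("scene",d["uv"],.07)*1e3).round(0)) for d in k])
E
```

```text
now [410.3 352.5 209.9] a -8.0 tilt [-1.e-04 -4.e-04 -1.e+00] F [0.5 1.1 0.2] w 0.849 t 53.23
(521, -257.5, 210, -8.1) az 0.0016 tx 195.6 ty 588.4 tz -0.1
(521, -257.5, 147, -8.1) az -0.0000 tx -0.0 ty -0.0 tz 63.0
[([178.4, 297.2], 0.56, array([456., 349.,  70.]))]
[([213.2, 321.7], 0.74, array([458., 353.,  70.]))]
```

Call:
play_rows:
  deltas:
    - {"ax":0,"ay":0,"az":0,"tx":10.9,"ty":32.7,"tz":0,"fingers":-1}
    - {"ax":0,"ay":0,"az":0,"tx":10.9,"ty":32.7,"tz":0,"fingers":-1}
    - {"ax":0,"ay":0,"az":0,"tx":10.9,"ty":32.7,"tz":0,"fingers":-1}
    - {"ax":0,"ay":0,"az":0,"tx":10.9,"ty":32.7,"tz":0,"fingers":-1}
    - {"ax":0,"ay":0,"az":0,"tx":10.9,"ty":32.7,"tz":0,"fingers":-1}
    - {"ax":0,"ay":0,"az":0,"tx":10.9,"ty":32.7,"tz":0,"fingers":-1}
    - {"ax":0,"ay":0,"az":0,"tx":10.9,"ty":32.7,"tz":0,"fingers":-1}
    - {"ax":0,"ay":0,"az":0,"tx":10.9,"ty":32.7,"tz":0,"fingers":-1}
    - {"ax":0,"ay":0,"az":0,"tx":10.9,"ty":32.7,"tz":0,"fingers":-1}
    - {"ax":0,"ay":0,"az":0,"tx":10.9,"ty":32.7,"tz":0,"fingers":-1}
    - {"ax":0,"ay":0,"az":0,"tx":10.9,"ty":32.7,"tz":0,"fingers":-1}
    - {"ax":0,"ay":0,"az":0,"tx":10.9,"ty":32.7,"tz":0,"fingers":-1}
    - {"ax":0,"ay":0,"az":0,"tx":10.9,"ty":32.7,"tz":0,"fingers":-1}
    - {"ax":0,"ay":0,"az":0,"tx":10.9,"ty":32.7,"tz":0,"fingers":-1}
    - {"ax":0,"ay":0,"az":0,"tx":10.9,"ty":32.7,"tz":0,"fingers":-1}
    - {"ax":0,"ay":0,"az":0,"tx":10.9,"ty":32.7,"tz":0,"fingers":-1}
    - {"ax":0,"ay":0,"az":0,"tx":10.9,"ty":32.7,"tz":0,"fingers":-1}
    - {"ax":0,"ay":0,"az":0,"tx":10.9,"ty":32.7,"tz":0,"fingers":-1}
    - {"ax":0,"ay":0,"az":0,"tx":0,"ty":0,"tz":0,"fingers":-1}
    - {"ax":0,"ay":0,"az":0,"tx":0,"ty":0,"tz":0,"fingers":-1}

```text
clock: 55.92
ee_pos: [0.522, -0.2575, 0.2096]
eef_rot: [[0.99, -0.141, -0.001], [-0.141, -0.99, 0.001], [-0.001, -0.001, -1.0]]
ft_force: [1.4, 1.2, -0.1]
gripper_width: 1.0
```

```bash
python3 - <<'E'
from h import *
plan((521,-257.5,210,-8.1),(521,-257.5,147,-8.1))
E
```

```text
now [ 522.  -257.5  209.6] a -8.1 tilt [-1.2e-03 -6.0e-04 -1.0e+00] F [ 1.4  1.2 -0.1] w 1.000 t 55.92
(521, -257.5, 210, -8.1) az 0.0001 tx -1.0 ty 0.2 tz -0.4
(521, -257.5, 147, -8.1) az -0.0000 tx 0.0 ty -0.0 tz 63.0
```

Call:
play_rows:
  deltas:
    - {"ax":0,"ay":0,"az":0,"tx":-1,"ty":0,"tz":18,"fingers":-1}
    - {"ax":0,"ay":0,"az":0,"tx":0,"ty":0,"tz":18,"fingers":-1}
    - {"ax":0,"ay":0,"az":0,"tx":0,"ty":0,"tz":14,"fingers":-1}
    - {"ax":0,"ay":0,"az":0,"tx":0,"ty":0,"tz":12,"fingers":-1}
    - {"ax":0,"ay":0,"az":0,"tx":0,"ty":0,"tz":0,"fingers":1}
    - {"ax":0,"ay":0,"az":0,"tx":0,"ty":0,"tz":0,"fingers":1}
    - {"ax":0,"ay":0,"az":0,"tx":0,"ty":0,"tz":0,"fingers":1}
    - {"ax":0,"ay":0,"az":0,"tx":0,"ty":0,"tz":0,"fingers":1}
    - {"ax":0,"ay":0,"az":0,"tx":0,"ty":0,"tz":0,"fingers":1}
    - {"ax":0,"ay":0,"az":0,"tx":0,"ty":0,"tz":0,"fingers":1}
    - {"ax":0,"ay":0,"az":0,"tx":0,"ty":0,"tz":0,"fingers":1}
    - {"ax":0,"ay":0,"az":0,"tx":0,"ty":0,"tz":0,"fingers":1}
    - {"ax":0,"ay":0,"az":0,"tx":0,"ty":0,"tz":0,"fingers":1}
  grip_force: 60

```text
clock: 57.55
ee_pos: [0.5216, -0.2581, 0.1489]
eef_rot: [[0.99, -0.141, 0.001], [-0.141, -0.99, -0.0], [0.001, -0.0, -1.0]]
ft_force: [-1.2, 0.7, 6.5]
gripper_width: 0.124
```

Call:
play_rows:
  deltas:
    - {"ax":0,"ay":0,"az":0,"tx":0,"ty":0,"tz":-5,"fingers":1}
    - {"ax":0,"ay":0,"az":0,"tx":0,"ty":0,"tz":-10,"fingers":1}
    - {"ax":0,"ay":0,"az":0,"tx":0,"ty":0,"tz":-15,"fingers":1}
    - {"ax":0,"ay":0,"az":0,"tx":0,"ty":0,"tz":-20,"fingers":1}
    - {"ax":0,"ay":0,"az":0,"tx":0,"ty":0,"tz":-20,"fingers":1}
    - {"ax":0,"ay":0,"az":-0.07,"tx":0,"ty":0,"tz":-5,"fingers":1}
    - {"ax":0,"ay":0,"az":-0.07,"tx":0,"ty":0,"tz":0,"fingers":1}
    - {"ax":0,"ay":0,"az":0,"tx":0,"ty":0,"tz":0,"fingers":1}

```text
clock: 58.55
ee_pos: [0.5214, -0.2581, 0.2242]
eef_rot: [[1.0, -0.002, 0.001], [-0.002, -1.0, -0.0], [0.001, 0.0, -1.0]]
ft_force: [-0.2, -0.0, -1.8]
gripper_width: 0.123
```

```bash
python3 - <<'E'
from h import *
plan((625,85,215,0),(625,85,80,0))
E
```

```text
now [ 521.4 -258.1  224.2] a -0.1 tilt [ 1.e-03  1.e-04 -1.e+00] F [-0.2 -0.  -1.8] w 0.123 t 58.55
(625, 85, 215, 0) az -0.0016 tx 103.6 ty -343.1 tz 9.2
(625, 85, 80, 0) az -0.0000 tx 0.0 ty 0.0 tz 135.0
```

Call:
play_rows:
  deltas:
    - {"ax":0,"ay":0,"az":0,"tx":4,"ty":-12,"tz":0,"fingers":1}
    - {"ax":0,"ay":0,"az":0,"tx":7,"ty":-25,"tz":0,"fingers":1}
    - {"ax":0,"ay":0,"az":0,"tx":7,"ty":-25,"tz":0,"fingers":1}
    - {"ax":0,"ay":0,"az":0,"tx":7,"ty":-25,"tz":0,"fingers":1}
    - {"ax":0,"ay":0,"az":0,"tx":7,"ty":-25,"tz":0,"fingers":1}
    - {"ax":0,"ay":0,"az":0,"tx":7,"ty":-25,"tz":0,"fingers":1}
    - {"ax":0,"ay":0,"az":0,"tx":7,"ty":-25,"tz":0,"fingers":1}
    - {"ax":0,"ay":0,"az":0,"tx":7,"ty":-25,"tz":0,"fingers":1}
    - {"ax":0,"ay":0,"az":0,"tx":7,"ty":-25,"tz":0,"fingers":1}
    - {"ax":0,"ay":0,"az":0,"tx":7,"ty":-25,"tz":0,"fingers":1}
    - {"ax":0,"ay":0,"az":0,"tx":7,"ty":-25,"tz":0,"fingers":1}
    - {"ax":0,"ay":0,"az":0,"tx":7,"ty":-25,"tz":0,"fingers":1}
    - {"ax":0,"ay":0,"az":0,"tx":7,"ty":-25,"tz":0,"fingers":1}
    - {"ax":0,"ay":0,"az":0,"tx":7,"ty":-25,"tz":0,"fingers":1}
    - {"ax":0,"ay":0,"az":0,"tx":5,"ty":-20,"tz":0,"fingers":1}
    - {"ax":0,"ay":0,"az":0,"tx":0,"ty":0,"tz":0,"fingers":1}
    - {"ax":0,"ay":0,"az":0,"tx":0,"ty":0,"tz":0,"fingers":1}

```text
clock: 60.68
ee_pos: [0.6216, 0.0979, 0.2233]
eef_rot: [[1.0, -0.002, -0.0], [-0.002, -1.0, -0.001], [-0.0, 0.001, -1.0]]
ft_force: [0.6, 0.6, -1.6]
gripper_width: 0.127
```

```bash
python3 - <<'E'
from h import *
plan((620,100,84,0))
im=env.camera("scene");print(yel(im),red(im))
for n in("keeper_0",): print([(d["uv"],round(d["p"],2)) for d in env.pinpoint("scene",n)])
s=env.sense()["ee_pos"];print("expect held origin",proj("scene",s-[0,0,.0585]))
E
```

```text
now [621.6  97.9 223.3] a -0.1 tilt [-1.e-04  8.e-04 -1.e+00] F [ 0.6  0.6 -1.6] w 0.127 t 60.67
(620, 100, 84, 0) az -0.0023 tx -1.6 ty -2.1 tz 139.3
[285 266  41  30 948] [366 235  36  25 673]
[([469.8, 187.7], 0.88), ([288.1, 192.5], 0.85)]
expect held origin [[293.05796976 189.80675836]]
```

Held and upright as expected. Lowering.

Call:
play_rows:
  deltas:
    - {"ax":0,"ay":0,"az":0,"tx":-1,"ty":-2,"tz":20,"fingers":1}
    - {"ax":0,"ay":0,"az":0,"tx":0,"ty":0,"tz":25,"fingers":1}
    - {"ax":0,"ay":0,"az":0,"tx":0,"ty":0,"tz":25,"fingers":1}
    - {"ax":0,"ay":0,"az":0,"tx":0,"ty":0,"tz":25,"fingers":1}
    - {"ax":0,"ay":0,"az":0,"tx":0,"ty":0,"tz":20,"fingers":1}
    - {"ax":0,"ay":0,"az":0,"tx":0,"ty":0,"tz":12,"fingers":1}
    - {"ax":0,"ay":0,"az":0,"tx":0,"ty":0,"tz":8,"fingers":1}
    - {"ax":0,"ay":0,"az":0,"tx":0,"ty":0,"tz":4,"fingers":1}
    - {"ax":0,"ay":0,"az":0,"tx":0,"ty":0,"tz":2,"fingers":1}
    - {"ax":0,"ay":0,"az":0,"tx":0,"ty":0,"tz":1.5,"fingers":1}
    - {"ax":0,"ay":0,"az":0,"tx":0,"ty":0,"tz":1,"fingers":1}
    - {"ax":0,"ay":0,"az":0,"tx":0,"ty":0,"tz":0,"fingers":1}

```text
clock: 62.28
ee_pos: [0.6208, 0.101, 0.0799]
eef_rot: [[1.0, -0.001, 0.0], [-0.001, -1.0, 0.0], [0.0, -0.0, -1.0]]
ft_force: [-0.2, -0.4, -1.3]
gripper_width: 0.125
```

Call:
play_rows:
  deltas:
    - {"ax":0,"ay":0,"az":0,"tx":0,"ty":0,"tz":1,"fingers":1}
    - {"ax":0,"ay":0,"az":0,"tx":0,"ty":0,"tz":0,"fingers":1}

```text
clock: 62.52
ee_pos: [0.6208, 0.101, 0.0793]
eef_rot: [[1.0, -0.001, 0.0], [-0.001, -1.0, 0.0], [0.0, -0.0, -1.0]]
ft_force: [-2.0, -0.6, 4.0]
gripper_width: 0.124
```

Call:
play_rows:
  deltas:
    - {"ax":0,"ay":0,"az":0,"tx":0,"ty":0,"tz":0,"fingers":-0.2}
    - {"ax":0,"ay":0,"az":0,"tx":0,"ty":0,"tz":0,"fingers":-1}
    - {"ax":0,"ay":0,"az":0,"tx":0,"ty":0,"tz":0,"fingers":-1}
    - {"ax":0,"ay":0,"az":0,"tx":0,"ty":0,"tz":0,"fingers":-1}
    - {"ax":0,"ay":0,"az":0,"tx":0,"ty":0,"tz":-12,"fingers":-1}
    - {"ax":0,"ay":0,"az":0,"tx":0,"ty":0,"tz":-25,"fingers":-1}
    - {"ax":0,"ay":0,"az":0,"tx":0,"ty":0,"tz":-35,"fingers":-1}
    - {"ax":0,"ay":0,"az":0.07,"tx":0,"ty":0,"tz":-35,"fingers":-1}
    - {"ax":0,"ay":0,"az":0.07,"tx":0,"ty":0,"tz":-25,"fingers":-1}
    - {"ax":0,"ay":0,"az":0,"tx":0,"ty":0,"tz":0,"fingers":-1}

```text
clock: 63.78
ee_pos: [0.622, 0.1009, 0.2136]
eef_rot: [[0.99, -0.141, 0.004], [-0.141, -0.99, 0.001], [0.004, -0.002, -1.0]]
ft_force: [0.5, -0.3, -1.8]
gripper_width: 0.997
```

```bash
python3 - <<'E'
from h import *
plan((510.4,-333.4,212,-8.1))
E
```

```text
now [622.  100.9 213.6] a -8.1 tilt [ 0.0041 -0.0016 -1.    ] F [ 0.5 -0.3 -1.8] w 0.997 t 63.77
(510.4, -333.4, 212, -8.1) az -0.0002 tx -49.3 ty 445.6 tz 1.6
```

Call:
play_rows:
  deltas:
    - {"ax":0,"ay":0,"az":0,"tx":-3.5,"ty":31.8,"tz":0,"fingers":-1}
    - {"ax":0,"ay":0,"az":0,"tx":-3.5,"ty":31.8,"tz":0,"fingers":-1}
    - {"ax":0,"ay":0,"az":0,"tx":-3.5,"ty":31.8,"tz":0,"fingers":-1}
    - {"ax":0,"ay":0,"az":0,"tx":-3.5,"ty":31.8,"tz":0,"fingers":-1}
    - {"ax":0,"ay":0,"az":0,"tx":-3.5,"ty":31.8,"tz":0,"fingers":-1}
    - {"ax":0,"ay":0,"az":0,"tx":-3.5,"ty":31.8,"tz":0,"fingers":-1}
    - {"ax":0,"ay":0,"az":0,"tx":-3.5,"ty":31.8,"tz":0,"fingers":-1}
    - {"ax":0,"ay":0,"az":0,"tx":-3.5,"ty":31.8,"tz":0,"fingers":-1}
    - {"ax":0,"ay":0,"az":0,"tx":-3.5,"ty":31.8,"tz":0,"fingers":-1}
    - {"ax":0,"ay":0,"az":0,"tx":-3.5,"ty":31.8,"tz":0,"fingers":-1}
    - {"ax":0,"ay":0,"az":0,"tx":-3.5,"ty":31.8,"tz":0,"fingers":-1}
    - {"ax":0,"ay":0,"az":0,"tx":-3.5,"ty":31.8,"tz":0,"fingers":-1}
    - {"ax":0,"ay":0,"az":0,"tx":-3.5,"ty":31.8,"tz":0,"fingers":-1}
    - {"ax":0,"ay":0,"az":0,"tx":-3.5,"ty":31.8,"tz":0,"fingers":-1}
    - {"ax":0,"ay":0,"az":0,"tx":0,"ty":0,"tz":0,"fingers":-1}
    - {"ax":0,"ay":0,"az":0,"tx":0,"ty":0,"tz":0,"fingers":-1}

```text
clock: 65.78
ee_pos: [0.5096, -0.3321, 0.2103]
eef_rot: [[0.99, -0.14, -0.001], [-0.14, -0.99, 0.001], [-0.001, -0.001, -1.0]]
ft_force: [-0.2, 0.2, 0.3]
gripper_width: 0.998
```

```bash
python3 - <<'E'
from h import *
plan((510.4,-333.4,148,-8.1))
im=env.camera("scene");cv2.imwrite("pics/s10.png",cv2.resize(im[110:310,220:530],None,fx=2.4,fy=2.4,interpolation=2))
E
```

```text
now [ 509.6 -332.1  210.3] a -8.0 tilt [-7.e-04 -9.e-04 -1.e+00] F [-0.2  0.2  0.3] w 0.998 t 65.78
(510.4, -333.4, 148, -8.1) az 0.0010 tx 1.0 ty 1.2 tz 62.3
```

View pics/s10.png

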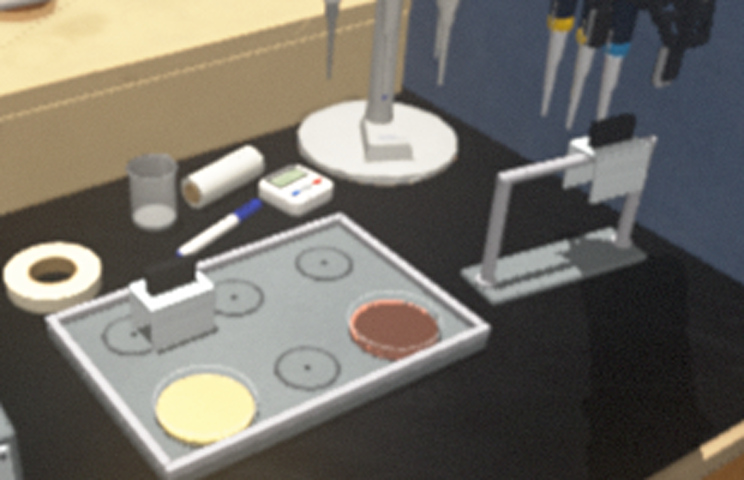

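Call:
play_rows:
  deltas:
    - {"ax":0,"ay":0,"az":0,"tx":1,"ty":1,"tz":18,"fingers":-1}
    - {"ax":0,"ay":0,"az":0,"tx":0,"ty":0,"tz":18,"fingers":-1}
    - {"ax":0,"ay":0,"az":0,"tx":0,"ty":0,"tz":14,"fingers":-1}
    - {"ax":0,"ay":0,"az":0,"tx":0,"ty":0,"tz":12,"fingers":-1}
    - {"ax":0,"ay":0,"az":0,"tx":0,"ty":0,"tz":0,"fingers":1}
    - {"ax":0,"ay":0,"az":0,"tx":0,"ty":0,"tz":0,"fingers":1}
    - {"ax":0,"ay":0,"az":0,"tx":0,"ty":0,"tz":0,"fingers":1}
    - {"ax":0,"ay":0,"az":0,"tx":0,"ty":0,"tz":0,"fingers":1}
    - {"ax":0,"ay":0,"az":0,"tx":0,"ty":0,"tz":0,"fingers":1}
    - {"ax":0,"ay":0,"az":0,"tx":0,"ty":0,"tz":0,"fingers":1}
    - {"ax":0,"ay":0,"az":0,"tx":0,"ty":0,"tz":0,"fingers":1}
    - {"ax":0,"ay":0,"az":0,"tx":0,"ty":0,"tz":0,"fingers":1}
    - {"ax":0,"ay":0,"az":0,"tx":0,"ty":0,"tz":0,"fingers":1}
  grip_force: 60

```text
clock: 67.45
ee_pos: [0.5107, -0.3342, 0.1494]
eef_rot: [[0.99, -0.141, 0.001], [-0.141, -0.99, -0.0], [0.001, 0.0, -1.0]]
ft_force: [-0.7, 1.2, 6.0]
gripper_width: 0.126
```

Call:
play_rows:
  deltas:
    - {"ax":0,"ay":0,"az":0,"tx":0,"ty":0,"tz":-5,"fingers":1}
    - {"ax":0,"ay":0,"az":0,"tx":0,"ty":0,"tz":-10,"fingers":1}
    - {"ax":0,"ay":0,"az":0,"tx":0,"ty":0,"tz":-15,"fingers":1}
    - {"ax":0,"ay":0,"az":0,"tx":0,"ty":0,"tz":-20,"fingers":1}
    - {"ax":0,"ay":0,"az":0,"tx":0,"ty":0,"tz":-20,"fingers":1}
    - {"ax":0,"ay":0,"az":-0.07,"tx":0,"ty":0,"tz":-5,"fingers":1}
    - {"ax":0,"ay":0,"az":-0.07,"tx":0,"ty":0,"tz":0,"fingers":1}
    - {"ax":0,"ay":0,"az":0,"tx":0,"ty":0,"tz":0,"fingers":1}

```text
clock: 68.45
ee_pos: [0.5105, -0.3342, 0.2247]
eef_rot: [[1.0, -0.002, 0.001], [-0.002, -1.0, -0.0], [0.001, 0.0, -1.0]]
ft_force: [0.1, 0.3, -2.3]
gripper_width: 0.123
```

```bash
python3 - <<'E'
from h import *
plan((620,-50,224,0),(620,-50,84,0))
E
```

```text
now [ 510.5 -334.2  224.7] a -0.1 tilt [ 1.e-03  2.e-04 -1.e+00] F [ 0.1  0.3 -2.3] w 0.123 t 68.45
(620, -50, 224, 0) az -0.0016 tx 109.5 ty -284.2 tz 0.7
(620, -50, 84, 0) az -0.0000 tx 0.0 ty 0.0 tz 140.0
```

Call:
play_rows:
  deltas:
    - {"ax":0,"ay":0,"az":0,"tx":5,"ty":-12,"tz":0,"fingers":1}
    - {"ax":0,"ay":0,"az":0,"tx":9,"ty":-24,"tz":0,"fingers":1}
    - {"ax":0,"ay":0,"az":0,"tx":9,"ty":-24,"tz":0,"fingers":1}
    - {"ax":0,"ay":0,"az":0,"tx":9,"ty":-24,"tz":0,"fingers":1}
    - {"ax":0,"ay":0,"az":0,"tx":9,"ty":-24,"tz":0,"fingers":1}
    - {"ax":0,"ay":0,"az":0,"tx":9,"ty":-24,"tz":0,"fingers":1}
    - {"ax":0,"ay":0,"az":0,"tx":9,"ty":-24,"tz":0,"fingers":1}
    - {"ax":0,"ay":0,"az":0,"tx":9,"ty":-24,"tz":0,"fingers":1}
    - {"ax":0,"ay":0,"az":0,"tx":9,"ty":-24,"tz":0,"fingers":1}
    - {"ax":0,"ay":0,"az":0,"tx":9,"ty":-24,"tz":0,"fingers":1}
    - {"ax":0,"ay":0,"az":0,"tx":9,"ty":-24,"tz":0,"fingers":1}
    - {"ax":0,"ay":0,"az":0,"tx":9,"ty":-22,"tz":0,"fingers":1}
    - {"ax":0,"ay":0,"az":0,"tx":5,"ty":-10,"tz":0,"fingers":1}
    - {"ax":0,"ay":0,"az":0,"tx":0,"ty":0,"tz":0,"fingers":1}
    - {"ax":0,"ay":0,"az":0,"tx":0,"ty":0,"tz":0,"fingers":1}

```text
clock: 70.32
ee_pos: [0.6193, -0.0515, 0.2239]
eef_rot: [[1.0, -0.003, -0.0], [-0.003, -1.0, -0.001], [-0.0, 0.001, -1.0]]
ft_force: [0.8, -0.1, -2.1]
gripper_width: 0.118
```

```bash
python3 - <<'E'
from h import *
plan((620,-50,84,0))
im=env.camera("scene");print(yel(im),red(im))
print([(d["uv"],round(d["p"],2)) for d in env.pinpoint("scene","keeper_0")])
s=env.sense()["ee_pos"];print("expect held origin",proj("scene",s-[0,0,.0585]))
E
```

```text
now [619.3 -51.5 223.9] a -0.2 tilt [-1.e-04  7.e-04 -1.e+00] F [ 0.8 -0.1 -2.1] w 0.118 t 70.33
(620, -50, 84, 0) az -0.0028 tx 0.7 ty -1.5 tz 139.9
[285 266  41  30 968] [366 235  36  25 689]
[([351.0, 169.9], 0.77), ([288.9, 248.0], 0.73)]
expect held origin [[351.66135949 171.41492897]]
```

Call:
play_rows:
  deltas:
    - {"ax":0,"ay":0,"az":0,"tx":1,"ty":-1,"tz":20,"fingers":1}
    - {"ax":0,"ay":0,"az":0,"tx":0,"ty":0,"tz":25,"fingers":1}
    - {"ax":0,"ay":0,"az":0,"tx":0,"ty":0,"tz":25,"fingers":1}
    - {"ax":0,"ay":0,"az":0,"tx":0,"ty":0,"tz":25,"fingers":1}
    - {"ax":0,"ay":0,"az":0,"tx":0,"ty":0,"tz":20,"fingers":1}
    - {"ax":0,"ay":0,"az":0,"tx":0,"ty":0,"tz":12,"fingers":1}
    - {"ax":0,"ay":0,"az":0,"tx":0,"ty":0,"tz":8,"fingers":1}
    - {"ax":0,"ay":0,"az":0,"tx":0,"ty":0,"tz":4,"fingers":1}
    - {"ax":0,"ay":0,"az":0,"tx":0,"ty":0,"tz":2,"fingers":1}
    - {"ax":0,"ay":0,"az":0,"tx":0,"ty":0,"tz":1.5,"fingers":1}
    - {"ax":0,"ay":0,"az":0,"tx":0,"ty":0,"tz":1,"fingers":1}
    - {"ax":0,"ay":0,"az":0,"tx":0,"ty":0,"tz":1,"fingers":1}
    - {"ax":0,"ay":0,"az":0,"tx":0,"ty":0,"tz":0,"fingers":1}

```text
clock: 72.05
ee_pos: [0.6209, -0.0491, 0.0797]
eef_rot: [[1.0, -0.001, 0.0], [-0.001, -1.0, 0.0], [0.0, -0.0, -1.0]]
ft_force: [-2.2, 0.6, 3.5]
gripper_width: 0.124
```

Call:
play_rows:
  deltas:
    - {"ax":0,"ay":0,"az":0,"tx":0,"ty":0,"tz":0,"fingers":-0.2}
    - {"ax":0,"ay":0,"az":0,"tx":0,"ty":0,"tz":0,"fingers":-1}
    - {"ax":0,"ay":0,"az":0,"tx":0,"ty":0,"tz":0,"fingers":-1}
    - {"ax":0,"ay":0,"az":0,"tx":0,"ty":0,"tz":0,"fingers":-1}
    - {"ax":0,"ay":0,"az":0,"tx":0,"ty":0,"tz":-12,"fingers":-1}
    - {"ax":0,"ay":0,"az":0,"tx":0,"ty":0,"tz":-25,"fingers":-1}
    - {"ax":0,"ay":0,"az":0,"tx":0,"ty":0,"tz":-35,"fingers":-1}
    - {"ax":0,"ay":0,"az":0,"tx":0,"ty":0,"tz":-35,"fingers":-1}
    - {"ax":0,"ay":0,"az":0,"tx":0,"ty":0,"tz":-35,"fingers":-1}
    - {"ax":0,"ay":0,"az":0,"tx":0,"ty":0,"tz":-30,"fingers":-1}
    - {"ax":0,"ay":0,"az":0,"tx":-18,"ty":25,"tz":0,"fingers":-1}
    - {"ax":0,"ay":0,"az":0,"tx":-18,"ty":25,"tz":0,"fingers":-1}
    - {"ax":0,"ay":0,"az":0,"tx":-18,"ty":25,"tz":0,"fingers":-1}
    - {"ax":0,"ay":0,"az":0,"tx":-18,"ty":25,"tz":0,"fingers":-1}
    - {"ax":0,"ay":0,"az":0,"tx":-18,"ty":25,"tz":0,"fingers":-1}
    - {"ax":0,"ay":0,"az":0,"tx":-18,"ty":25,"tz":0,"fingers":-1}
    - {"ax":0,"ay":0,"az":0,"tx":-18,"ty":25,"tz":0,"fingers":-1}
    - {"ax":0,"ay":0,"az":0,"tx":-18,"ty":25,"tz":0,"fingers":-1}
    - {"ax":0,"ay":0,"az":0,"tx":0,"ty":0,"tz":0,"fingers":-1}
    - {"ax":0,"ay":0,"az":0,"tx":0,"ty":0,"tz":0,"fingers":-1}

```text
clock: 74.55
ee_pos: [0.4769, -0.2486, 0.2518]
eef_rot: [[1.0, -0.001, 0.001], [-0.001, -1.0, 0.0], [0.001, -0.0, -1.0]]
ft_force: [0.2, 0.8, -0.3]
gripper_width: 0.994
```

```bash
python3 - <<'E'
from h import *
plan()
a=env.camera("top");b=env.camera("scene");print(yel(b),red(b))
for d in env.trace("top","dish_1"):
    if d["region"].sum()<1400:print(fit("dish",{"top":d["region"].astype(np.float32)},ray("top",d["uv"],.03)[:2],.02,False))
print([(d["uv"],round(d["p"],2),(ray("scene",d["uv"],.07)*1e3).round(0)) for d in env.pinpoint("scene","knob_grip")])
cv2.imwrite("pics/f.png",np.vstack([cv2.resize(a[160:310,145:405],(520,300),interpolation=2),cv2.resize(b[180:330,160:420],(520,300),interpolation=2)]))
E
```

```text
now [ 476.9 -248.6  251.8] a -0.1 tilt [ 9.e-04 -4.e-04 -1.e+00] F [ 0.2  0.8 -0.3] w 0.994 t 74.55
[285 266  41  30 969] [366 235  36  25 668]
(array([503.1, 136. ]), np.float64(0.093))
(array([503.8, -69.1]), np.float64(0.064))
(array([702.7, 374.5]), np.float64(0.137))
(array([ 515.6, -263.3]), np.float64(0.434))
(array([624.6, 109.6]), np.float64(0.444))
[([213.9, 321.9], 0.7, array([457., 352.,  70.]))]
```

View pics/f.png

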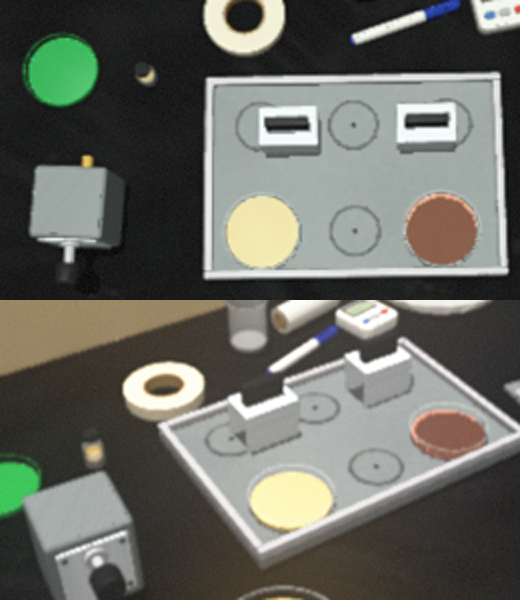

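The picture shows both keepers upright near the rear of the deck, at (289,128) and (427,122). Both dishes are at the front stop, at (263,232) and (441,230), and the knob is in at (68,270).

```bash
python3 -c "
from bench import env
print(env.close_job())"
```

```text
the job is handed in; nothing more can be done
None
```

The job is done and handed in at about 75 s of the 208 s allowed; the hand-in gives no verdict, so the result is from my own checks.

**What I did:** I pulled the knob out against its end stop and hung both keepers on the rail. I drew the two dishes present, yellow and red, to the front stop and pushed the knob back in against its end. Then I stood both keepers on the deck behind the dishes. The middle lane was empty, so one yellow dish was absent; the green and the large yellow look-alikes were left alone.

**Last checks:**
- **Dishes:** both lie against the front stop; further pulling no longer moved them, and they stayed put afterwards. The top-camera fit puts them about 5 mm nearer the robot than the calculated position. That matches the same offset I saw on the deck's printed marks, so I take it as calibration error.
- **Keepers:** both stand upright about 50 mm behind the deck's centre line, clear of the rim.
- **Knob:** it is back at its starting position.
- **Other things on the bench:** the last picture shows no sign that the tape roll, marker or vial moved, but I did not measure them.
- **Robot:** the arm is clear of everything.

**What did not go smoothly:** the finger slipped about 20 mm on the red lid at first, when pressing with about 6 N. I then pressed with 10 to 12 N, slightly above the suggested range.

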